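Make the wear tester safe: unload, isolate, lock out, clear the specimen

TASK

Take the wear tester out of service, in this order: turn only the small black inner knob of the console's dial back anticlockwise until its white line points at the green zero mark, leaving the silver outer ring as it is set; turn the red isolator handle clockwise fully to off; then swing the isolator's yellow lockout hasp right out towards the robot. Only then lift the red-padded specimen by its black grip off the round platen and set it down, not drop it, flat and upright in the blue tray. Leave everything else on the bench where it is.

Things in the scene. Friction and masses are not known exactly. Their poses are not given: they have to be found in the camera images.
- console: white control box 180 x 180 mm, 70 mm high, dark blue top, fixed to the bench. Origin: centre of its underside, on the bench; z up. Its -x edge (roughly towards the robot) carries the green zero mark on the top panel, 71 mm from the centre. The coaxial dial stands at the centre of its top, with vertical axis.
- knob_top (a point): centre of the top face of the black inner knob, on the dial's axis, 132 mm above the bench. The inner knob is round, 44 mm diameter, and stands 40 mm clear above the outer ring (the ring's top is 92 mm above the bench), so it can be gripped anywhere round it from above, with the fingertips kept above the ring. A white line on its top runs from near the centre to the rim and on down its side: its pointer.
- load_knob (a joint): angle of the inner knob (rad), seen from above: 0 when its white line points at the green zero mark (the console's -x direction); positive values are clockwise from there. Starts somewhere between 0.7 and 1.4; stops at -0.7 and 1.8. Turns with light friction (0.05 N m) and stays where left.
- range_ring (a joint): angle of the silver outer ring (rad), clockwise positive from above; starts at any value between -0.6 and 0.6 and must stay as found. The ring is 110 mm in diameter, coaxial with the knob, from 72 to 92 mm above the bench, and turns very easily if touched (0.02 N m).
- ring_mark (a point): point on top of the outer ring at its black mark, 50 mm from the axis, 92 mm above the bench; turns with the ring
- isolator: grey isolator box 170 (x) x 180 (y) mm, 70 mm high, fixed to the bench. Origin: centre of its underside; z up; its -x edge is roughly towards the robot. Red handle on its top, 30 mm from the centre in +x; the yellow hasp lies along its -x edge.
- handle_grip (a point): point on the red handle's vertical turning axis, 110 mm above the bench, at grasp height. The handle is an upright bar 100 mm long, 18 mm wide, its sides from 86 to 120 mm above the bench, on a black 60 mm disc (top 86 mm above the bench). The axes of this point turn with the handle: its x runs along the bar.
- isolator_handle (a joint): angle of the handle (rad): 0 = on, with the bar along the isolator's x axis and its white stripe at the green mark; grows clockwise seen from above to a stop at 1.2 = off, stripe at the red mark. Starts between 0 and 0.08. Friction 0.12 N m; stays where left.
- hasp_pivot (a point): point on the hasp's vertical pivot axis, 80 mm above the bench, on the isolator's top at x -60, y +50 mm from its centre
- hasp_post (a point): top centre of the round steel post (18 mm diameter, 40 mm high, from 80 to 120 mm above the bench) at the free end of the yellow hasp, 90 mm from the pivot; moves with the hasp. The hasp is a flat yellow bar 115 x 26 mm, its underside 74 mm and its top 80 mm above the bench.
- lockout_hasp (a joint): angle of the hasp (rad): 0 = tucked along the isolator's near edge, pointing in the isolator's -y; grows clockwise seen from above, the post swinging out in the isolator's -x (towards the robot), to a stop at 1.4. Starts between 0 and 0.1. Friction 0.05 N m; stays where left.
- tester: white wear tester with navy skirt 190 x 190 mm, body 50 mm high, fixed. Origin: centre of its underside; z up. A dark round platen, 150 mm diameter, lies on top 10 mm off centre in -x, its top 62 mm above the bench. Along its +x edge (80 mm from the centre) runs a purple cross-beam whose top is 112 mm above the bench.
- specimen: specimen holder, 300 g (somewhat varying), on the platen at the start. Origin: centre of its underside; z up, x along its length. Red pad 100 x 60 mm, 10 mm thick, under a steel plate 84 x 34 mm (top 18 mm above the origin); on it a black upright grip bar 70 mm long (along x), 16 mm wide (along y), from 18 to 54 mm above the origin.
- tray: blue open tray, 190 (x) x 150 (y) mm outside, walls 5 mm thick and 32 mm high, inner floor about 5 mm above the bench, fixed. Origin: centre of its underside; z up.
- weight: bystander, leave alone: brass calibration weight, 50 mm diameter, 70 mm tall; origin at the centre of its underside
- spray: bystander, leave alone: white bottle with blue label, 60 mm diameter, 150 mm tall; origin at the centre of its underside
- mug: bystander, leave alone: white mug, 80 mm diameter, 90 mm tall; origin at the centre of its underside
- driver: bystander, leave alone: red-handled screwdriver lying down
- spare_holder: bystander, leave alone: another specimen holder, like the specimen but with a black pad, standing on the bench; not to be used; origin at the centre of its underside
- jar: bystander, leave alone: amber jar with black cap, 70 mm diameter, 80 mm tall; origin at the centre of its underside
- clamp_block: bystander, leave alone: aluminium clamp block 80 x 45 x 30 mm with a dark round 24 mm stud on top, 60 mm tall in all; origin at the centre of its underside
Things that resemble listed ones, but are neither listed nor needed, are in the scene too. Leave any purple look-alike of the specimen alone.

How it is judged:
By the outcome, as a careful person would: the job done as asked, in the order asked, and still so for the second after the job is handed in, with the robot touching nothing.
It also fails if it takes over 72 s, if anything falls off the work surface, if the arm or the gripper's body presses on something with over 40 N, if the wrist force passes 120 N, or if a joint passes its speed limit or range.

ROBOT

A 6-joint arm with a two-finger parallel gripper is mounted at the origin on the work surface. World frame = base frame: x ahead of the robot, y to its left, z up, the work surface at z = 0. Lengths are in mm, angles in degrees, forces in N, time in s.
With the tool pointing down it reaches from about 350 to 975 mm from the base axis. Payload 17.4 kg.
Tool frame: the origin (TCP) lies on the centre line of the jaws, within the pads' length; the fingertips stand 19 mm ahead of it and the grasp point (between the pads) is the TCP; x points along the fingers, z is the direction in which the jaws open and shut, and the axes are right-handed (so a half turn about x gives the same grasp; the last joint's range is limited). The gripper opens to 85 mm and grips with 20 to 120 N. Pads are 22 mm wide; open, the fingers measure 114 mm over their backs; the gripper's body (76 mm by 85 mm) begins 54 mm behind the grasp point. The pads swing forward as they close: fully open they stand 13 mm farther back than shut.
Start: joints at [61.203, 6.646, 82.598, -0, 90.757, -2.166], TCP at [302.573, 603.392, 227.603] pointing down, gripper open.
Joint ranges: [-162.19, 162.19], [-47.58, 125.68], [4.15, 143.07], [-65.23, 245.23], [0.69, 171.88], [-170.13, 170.13]. Speed limits (degrees/s): [108.29, 108.29, 127.2, 180, 180, 180].

INTERFACE

Orientations are given as a 3x3 rotation matrix whose columns are the frame's x, y, z axes.
In Python, from station import readout, eyes, bot gives the robot as it stands. The module is installed in compiled form; this text tells all that it offers.
- The arm moves only by the tool jog_arm, never from a script. Its argument "motion" is a list of rows, each a list of 7 numbers: the shift along the world's x, y, z in cm, then the turn, a rotation vector about the world's x, y, z in degrees, then the gripper's target within -1 to 1 (fully open at 1, half-way at 0, shut at -1). In form: [[x, y, z, rx, ry, rz, grip], ...]. A call has exactly 5 rows; each row is the pose to reach, as a shift and turn from the pose measured when the call began; what a row does not reach only later rows make up. A row lasts 1/8 s, in which the tool goes at most 62.5 mm and 10.7 degrees, less where a joint would pass 70% of its speed; a pose out of reach is approached as far as the arm can. A call with a gripper value outside its range is refused whole. The fingers move at their own pace and stop on an object; the grip force is fixed at half the most. Time passes only in rows, so rows that repeat a pose let the fingers close, or fill a call up. It gives the time, the measured TCP pose, the force and the opening at its end, in the units of the state.
- readout.sense(): the state, without advancing time (a new reading comes with each control period).
- eyes.camera(name): name is "side" or "top"; returns a dict with "color" (384x512x3 uint8, blue, green, red), "vertical_fov" (degrees; the focal length in pixels is half the picture's height over the tangent of half this angle, whatever the lens; pixels are square), "cx", "cy" (the principal point, pixels), "k1" (the pictures are not rectified: a ray, as slopes to the right and down, at radius r is drawn at 1 + k1 r^2 times it, then the intrinsics apply), "view" (4x4, takes a point from world to camera coordinates). Camera axes: x right, y down, z forward; pixel columns grow to the right and rows downward; lengths in mm; the calibration is good to about 2 mm. A picture is of the moment at which its call begins. There is no depth.
- bot.finish_job(): hands the job in, once; it reports no verdict.
The state is a dict: "t": time; "q": joint angles; "qd": joint speeds; "joint_torque": joint torques, N m; "eef_pos": TCP position; "orientation": TCP orientation; "wrist_force": force on the tool from outside, world axes, zero at the start; "ft_torque": the same for the moment, N m; "finger_gap": finger opening in mm.
Only numpy, scipy, OpenCV 4.12 (cv2) and the standard library are available. Lean on these libraries where they do the work, as an engineer would, in place of code of your own. Each camera call takes 0.05 s, during which the arm holds its last target.

## Working session

There is one attempt and no reset: what is moved stays moved. The work goes in short steps, Python scripts to look and compute and a tool call to move; the robot and the scene stay as the last step left them, time stands still between calls to the robot, and variables do not carry over. Pictures are saved under pics/ and viewed, and the job is handed in when it is done.

Besides the shell and the picture viewer there is one more tool, called after "Emit:" in YAML: its name, and indented under it one key for each argument. jog_arm: Moves the arm, as the interface text tells. Its arguments: {"type":"object","properties":{"motion":{"type":"array","items":{"type":"array","items":{"type":"number"}}}},"required":["motion"]}

```bash
mkdir -p pics
cat > h.py <<'E'
import numpy as np, cv2
from station import readout, eyes, bot
def K(c):
    f=c["color"].shape[0]/2/np.tan(np.radians(c["vertical_fov"])/2); return f
def ray(c,u,v):
    f=K(c); xd=(u-c["cx"])/f; yd=(v-c["cy"])/f
    x,y=xd,yd
    for _ in range(30):
        s=1+c["k1"]*(x*x+y*y); x,y=xd/s,yd/s
    V=np.array(c["view"]); R=V[:3,:3]; t=V[:3,3]
    d=R.T@np.array([x,y,1.]); return -R.T@t, d/np.linalg.norm(d)
def onz(c,u,v,z):
    o,d=ray(c,u,v); return o+d*(z-o[2])/d[2]
def proj(c,p):
    V=np.array(c["view"]); q=V[:3,:3]@np.array(p,float)+V[:3,3]; x,y=q[0]/q[2],q[1]/q[2]
    s=1+c["k1"]*(x*x+y*y); f=K(c); return np.array([c["cx"]+f*x*s,c["cy"]+f*y*s])
def crop(c,u,v,w,h,k,name):
    u0=max(0,int(u-w/2)); v0=max(0,int(v-h/2)); im=c["color"][v0:v0+h,u0:u0+w]
    im=cv2.resize(im,None,fx=k,fy=k,interpolation=cv2.INTER_CUBIC); cv2.imwrite("pics/"+name,im); return u0,v0
def save(c,name): 
    import pickle; pickle.dump(c,open(name,"wb"))
def load(name):
    import pickle; return pickle.load(open(name,"rb"))
E
python3 - <<'E'
from h import *
for n in("top","side"):
    c=eyes.camera(n); save(c,n+"0.pkl"); cv2.imwrite(f"pics/{n}0.png",cv2.resize(c["color"],None,fx=1.5,fy=1.5,interpolation=cv2.INTER_CUBIC))
    print(n,c["vertical_fov"],c["cx"],c["cy"],c["k1"]); print(np.round(c["view"],3))
s=readout.sense(); print(s)
E
```

```text
top 50.756405823903485 250.46724429350445 189.18434478320393 -0.07645383710275128
[[-1.70000e-02 -1.00000e+00 -3.00000e-03 -9.54580e+01]
 [-9.90000e-01  1.70000e-02 -1.38000e-01  5.67408e+02]
 [ 1.38000e-01  1.00000e-03 -9.90000e-01  1.28367e+03]
 [ 0.00000e+00  0.00000e+00  0.00000e+00  1.00000e+00]]
side 42.52093025835782 255.41139008597216 196.38398497221533 -0.037684252563376194
[[ 7.35000e-01 -6.78000e-01  1.50000e-02 -4.87992e+02]
 [-3.58000e-01 -4.05000e-01 -8.41000e-01  2.42092e+02]
 [ 5.76000e-01  6.13000e-01 -5.40000e-01  1.52594e+03]
 [ 0.00000e+00  0.00000e+00  0.00000e+00  1.00000e+00]]
{'t': 0.1, 'q': array([ 6.12029753e+01,  6.67188569e+00,  8.26333705e+01, -2.59687943e-04,
        9.07558967e+01, -2.16443295e+00]), 'qd': array([ 0.00475538, -0.01237766, -0.11283208,  0.03224769, -0.02396401,
        0.0444751 ]), 'joint_torque': array([ 7.83118485e-04, -7.33679438e+01, -6.33785892e+01, -1.17632835e-04,
        5.34877836e-03, -3.65299556e-06]), 'eef_pos': array([302.48870786, 603.2264602 , 226.91426597]), 'orientation': array([[-5.10164514e-04, -8.93899357e-01,  4.48267419e-01],
       [-9.37508184e-04,  4.48267708e-01,  8.93898866e-01],
       [-9.99999430e-01,  3.57811073e-05, -1.06672824e-03]]), 'wrist_force': array([-0.69060974,  0.13895452, -0.31143993]), 'ft_torque': array([-0.00446876,  0.04287452, -0.03906943]), 'finger_gap': 85.62813584169606}
```

View pics/top0.png

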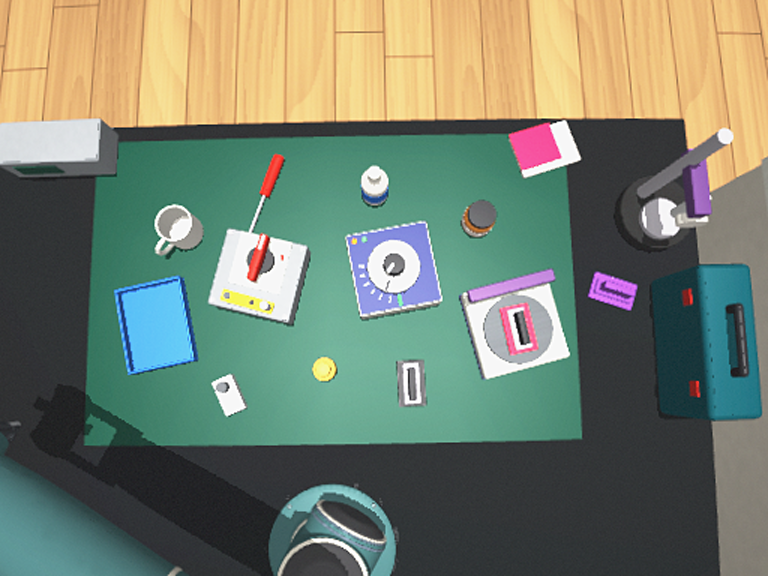

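View pics/side0.png

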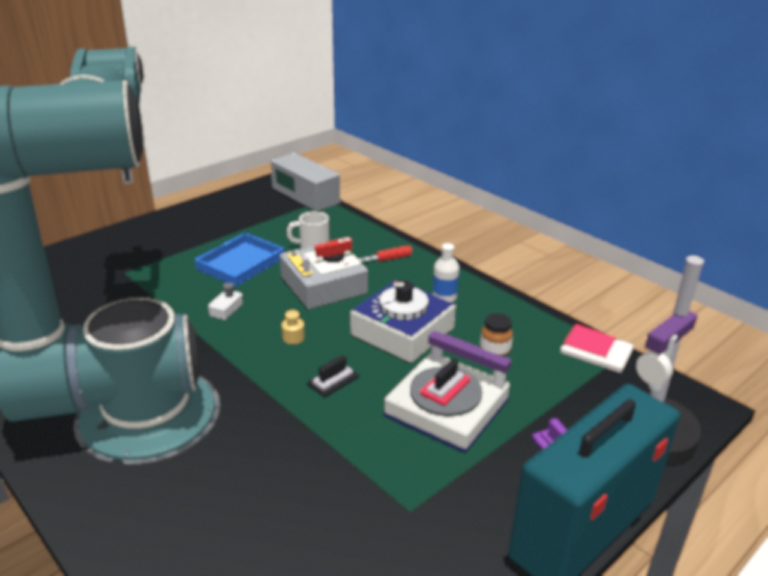

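The top view shows the console at about (393,270), the isolator at (258,275), the tester at (516,325) and the tray at (156,325), all in 1.5x pixels. There are three holders: red pad on the platen (519,328), black pad on the bench (411,382) and purple (612,290). I'll enlarge the ones that matter.

```bash
python3 - <<'E'
from h import *
c=load("top0.pkl")
print(crop(c,262,178,80,80,7,"con0.png"),crop(c,172,178,80,80,7,"iso0.png"),crop(c,344,216,86,80,7,"tes0.png"),crop(c,104,216,80,80,7,"tray0.png"))
E
cd pics; python3 -c "
import cv2,numpy as np
a=[cv2.resize(cv2.imread(f+'0.png'),(400,300) if 0 else (400,400)) for f in('con','iso')]
"
```

```text
(222, 138) (132, 138) (301, 176) (64, 176)
```

View pics/con0.png

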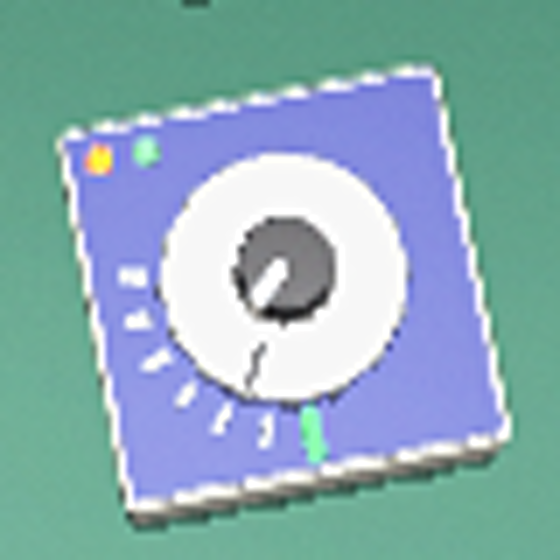

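View pics/iso0.png

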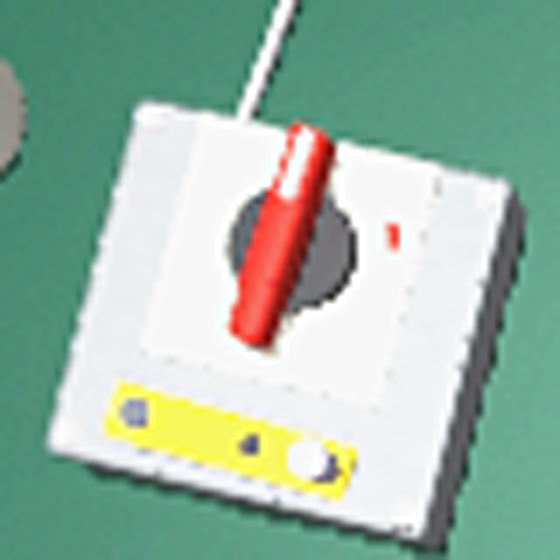

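View pics/tes0.png

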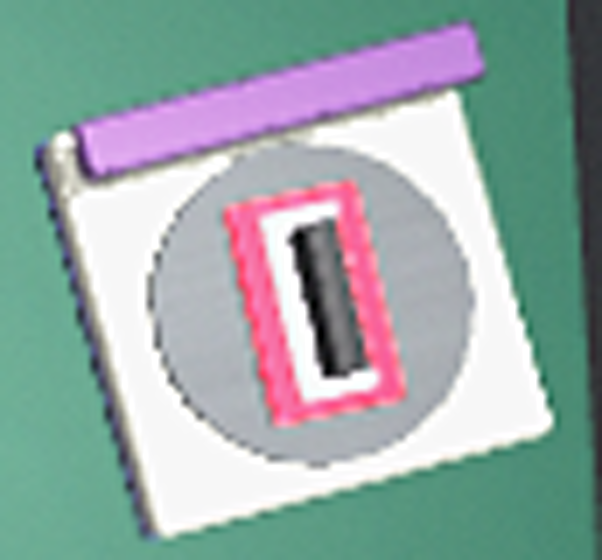

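View pics/tray0.png

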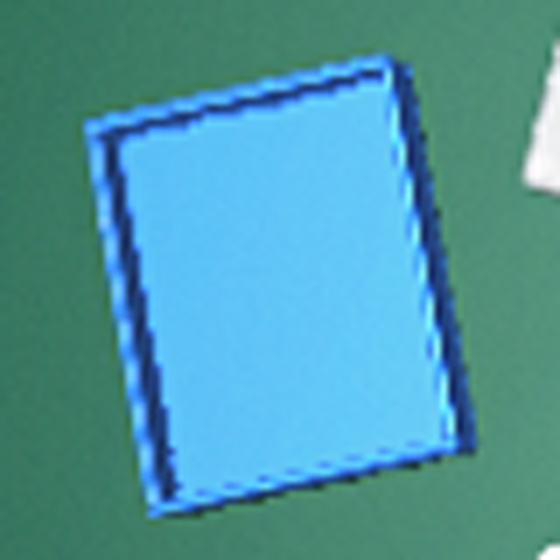

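The crops confirm the targets. The red pad is on the platen at crop (315,300). The knob line points down-left, clockwise of the green mark at (315,435). The handle's white-stripe end is up, with the red mark to its right at (393,236). The hasp post is at (310,460), with its pivot at (133,412). Next I measure them.

```bash
cat > m.py <<'E'
from h import *
def big(mask,n=1):
    cs,_=cv2.findContours(mask.astype(np.uint8),cv2.RETR_EXTERNAL,cv2.CHAIN_APPROX_NONE)
    return sorted(cs,key=cv2.contourArea)[::-1][:n]
def pts(c,cnt,z): return np.array([onz(c,p[0][0],p[0][1],z)[:2] for p in cnt],np.float32)
def rectz(c,cnt,z):
    P=pts(c,cnt,z); (x,y),(w,h),a=cv2.minAreaRect(P); 
    b=cv2.boxPoints(((x,y),(w,h),a)); e1=b[1]-b[0]; e2=b[2]-b[1]
    L=e1 if np.linalg.norm(e1)>np.linalg.norm(e2) else e2
    ang=np.degrees(np.arctan2(L[1],L[0])); ang=(ang+90)%180-90
    return (round(x,1),round(y,1)),(round(max(w,h),1),round(min(w,h),1)),round(float(ang),2)
def win(m,u0,v0,u1,v1):
    o=np.zeros_like(m); o[v0:v1,u0:u1]=m[v0:v1,u0:u1]; return o
E
python3 - <<'E'
from m import *
c=load("top0.pkl"); B,G,R=[c["color"][...,i].astype(int) for i in range(3)]
hsv=cv2.cvtColor(c["color"],cv2.COLOR_BGR2HSV); H,S,V=[hsv[...,i].astype(int) for i in range(3)]
# console top (blue/purple or white inside), not green
con=win((H>105)&(H<135)&(S>60)&(V>120),225,140,300,215); k=big(con)[0]
print("console",rectz(c,k,70))
ring=win((S<40)&(V>215),244,155,284,200); 
ring=cv2.morphologyEx(ring.astype(np.uint8),cv2.MORPH_OPEN,np.ones((3,3)))
k=big(ring)[0]; P=pts(c,k,92); print("ring",cv2.minEnclosingCircle(P),cv2.fitEllipse(P))
kn=win((V<150)&(S<80),252,166,274,188); k=big(kn)[0]; print("knob",k.shape,cv2.minEnclosingCircle(pts(c,k,132)))
gm=win((G>B+30)&(G>R+60),258,190,275,206); ys,xs=np.nonzero(gm); print("green",len(xs),onz(c,xs.mean(),ys.mean(),70))
cr=lambda u,v,u0,v0:((u+.5)/7-.5+u0,(v+.5)/7-.5+v0)
for n,p in dict(k0=(285,262),k1=(260,305)).items(): print(n,onz(c,*cr(*p,222,138),132))
for n,p in dict(a=(262,348),b=(250,385)).items(): print("ringmark",onz(c,*cr(*p,222,138),92))
# isolator
red=win((R>140)&(G<110)&(B<110),160,150,182,192); k=big(red)[0]; 
bar=[(302,126),(328,136),(262,345),(236,332)]
print("bar corners",[onz(c,*cr(*p,132,138),120)[:2].round(1) for p in bar])
iso=[(140,105),(515,185),(428,535),(52,450)]
print("iso corners",[onz(c,*cr(*p,132,138),70)[:2].round(1) for p in iso], np.mean([onz(c,*cr(*p,132,138),70)[:2] for p in iso],0))
print("disc",onz(c,*cr(293,246,132,138),86))
print("pivot",onz(c,*cr(133,412,132,138),80),"posttop",onz(c,*cr(306,458,132,138),120))
yel=win((R>180)&(G>180)&(B<140),140,185,190,215); print("hasp",rectz(c,big(yel)[0],80))
# specimen
pk=win((R>200)&(G<170)&(R-G>60)&(H>150),320,195,365,245); print("pad",rectz(c,big(pk)[0],72))
dk=win((V<110),335,200,360,235); k=big(dk)[0]; print("grip",rectz(c,k,116))
tb=win((B>150)&(R<140)&(B-R>60),70,180,135,255); print("tray",rectz(c,big(tb)[0],32))
te=[(62,140),(455,90),(550,425),(160,535)]
print("tester",[onz(c,*cr(*p,301,176),50)[:2].round(1) for p in te])
E
```

```text
console ((596.5, -142.5), (171.2, 170.0), -80.17)
ring ((596.8117065429688, -142.5327606201172), 55.78300094604492) ((598.21044921875, -142.91317749023438), (105.2934341430664, 108.50678253173828), 146.98155212402344)
knob (55, 1, 2) ((591.68017578125, -141.069580078125), 23.613441467285156)
green 17 [ 526.77648478 -154.11790432   70.        ]
k0 [ 595.84368963 -141.94258115  132.        ]
k1 [ 577.0469094 -130.6682846  132.       ]
ringmark [ 563.89715518 -131.99643623   92.        ]
ringmark [ 547.2585541  -126.29611052   92.        ]
bar corners [array([664.2, 129. ]), array([659.4, 117.4]), array([566. , 145.7]), array([572. , 157.3])]
iso corners [array([687.2, 214.5]), array([645.9,  39.7]), array([485.1,  79.4]), array([526.6, 252.2])] [586.2007722 146.4454623]
disc [616.28969509 139.04811492  86.        ]
pivot [542.24141611 212.55610824  80.        ] posttop [515.66767179 125.81857039 120.        ]
hasp ((528.2, 168.1), (114.2, 23.9), 73.32)
pad ((461.6, -404.7), (102.9, 63.0), 10.68)
grip ((459.4, -400.0), (65.7, 19.6), 11.53)
tray ((485.8, 386.0), (193.0, 151.4), 11.58)
tester [array([ 540. , -295.7]), array([ 560.2, -480.4]), array([ 404.2, -516.2]), array([ 358.2, -334.1])]
```

Measured positions:

| Item | Position (mm) | Angle |
|---|---|---|
| Dial axis | (596.5,-142.5) | zero direction 189.7°, line ≈149°, so knob ≈ +41° (0.71 rad); ring ≈ +28° |
| Handle axis | (615.5,139) | bar at -17° |
| Specimen | (461,-404) | 11° |
| Tray | (486,386) | 11.6° |

First I travel to the knob.

Emit:
jog_arm:
  motion:
    - [29.4,-74.6,0,0,0,0,1]
    - [29.4,-74.6,0,0,0,0,1]
    - [29.4,-74.6,0,0,0,0,1]
    - [29.4,-74.6,0,0,0,0,1]
    - [29.4,-74.6,0,0,0,0,1]

```text
t: 0.72
eef_pos: [417.3, 310.7, 227.2]
orientation: [[-0.0, -0.894, 0.448], [-0.001, 0.448, 0.894], [-1.0, -0.0, -0.001]]
wrist_force: [0.5, 0.8, -0.3]
finger_gap: 85.2
```

Emit:
jog_arm:
  motion:
    - [17.9,-45.3,0,0,0,0,1]
    - [17.9,-45.3,0,0,0,0,1]
    - [17.9,-45.3,0,0,0,0,1]
    - [17.9,-45.3,0,0,0,0,1]
    - [17.9,-45.3,0,0,0,0,1]

```text
t: 1.35
eef_pos: [531.9, 19.8, 227.2]
orientation: [[-0.0, -0.894, 0.448], [-0.001, 0.448, 0.894], [-1.0, -0.0, -0.001]]
wrist_force: [2.0, 0.8, -0.0]
finger_gap: 85.4
```

Emit:
jog_arm:
  motion:
    - [6.5,-16.5,0,0,0,0,1]
    - [6.5,-16.5,0,0,0,0,1]
    - [6.5,-16.5,0,0,0,0,1]
    - [6.5,-16.5,0,0,0,0,1]
    - [6.5,-16.5,0,0,0,0,1]

```text
t: 1.98
eef_pos: [596.7, -144.9, 226.7]
orientation: [[-0.001, -0.894, 0.448], [-0.0, 0.448, 0.894], [-1.0, 0.001, -0.001]]
wrist_force: [-0.7, 0.0, 0.8]
finger_gap: 85.4
```

Emit:
jog_arm:
  motion:
    - [0,0.24,-4.0,0,0,0,1]
    - [0,0.24,-8.0,0,0,0,1]
    - [0,0.24,-10.2,0,0,0,1]
    - [0,0.24,-10.2,0,0,0,1]
    - [0,0.24,-10.2,0,0,0,1]

```text
t: 2.6
eef_pos: [597.3, -142.4, 126.6]
orientation: [[0.001, -0.894, 0.448], [-0.001, 0.448, 0.894], [-1.0, -0.001, -0.001]]
wrist_force: [0.3, -0.1, 0.2]
finger_gap: 85.3
```

Emit:
jog_arm:
  motion:
    - [0,0,0,0,0,0,-0.2]
    - [0,0,0,0,0,0,-0.2]
    - [0,0,0,0,0,0,-0.2]
    - [0,0,0,0,0,0,-0.2]
    - [0,0,0,0,0,0,-0.2]

```text
t: 3.22
eef_pos: [597.7, -142.5, 127.4]
orientation: [[0.002, -0.894, 0.448], [-0.001, 0.448, 0.894], [-1.0, -0.002, -0.0]]
wrist_force: [-0.7, -0.7, 5.7]
finger_gap: 34.2
```

The gap is 34 mm, less than the 44 mm knob, so I'll look before turning anything.

Run:
```python
from h import *
c=eyes.camera("side"); save(c,"side1.pkl"); u,v=proj(c,[597,-142,132]); print(u,v, proj(c,[597,-142,92]))
crop(c,u,v-15,100,80,7,"k1.png")
s=readout.sense(); print(s["eef_pos"],s["finger_gap"],s["wrist_force"])
```

```text
269.49891516335157 189.2156362309779 [269.15801445 198.8850412 ]
[ 597.67817277 -142.52307345  127.43920271] 34.29081607730735 [-0.41369488  0.59242228  5.65275822]
```

View pics/k1.png

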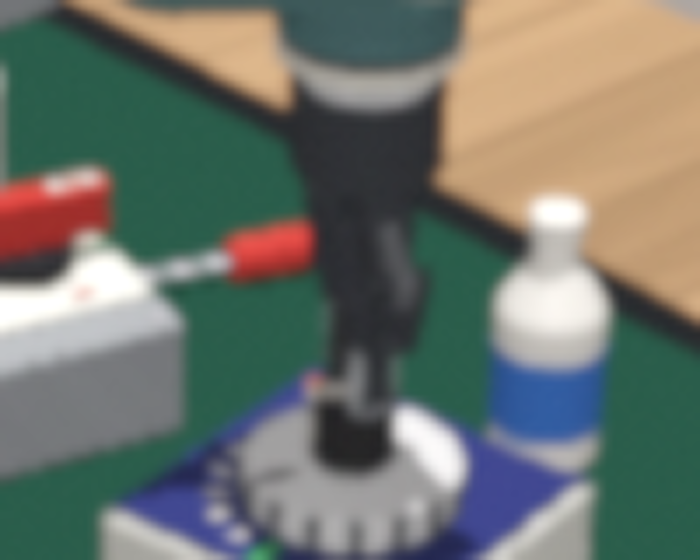

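Run:
```python
from h import *
c=load("side1.pkl"); u,v=proj(c,[597,-142,132]); u0,v0=int(u-50),int(v-15-40)
k=14
im=cv2.resize(c["color"][v0+35:v0+75,u0+30:u0+75],None,fx=k,fy=k,interpolation=cv2.INTER_CUBIC)
j=np.array([.448,.894])
for z,col in((132,(0,255,255)),(120,(0,255,0)),(108,(255,0,255))):
    for s in(-1,1):
        p=np.array([597.5,-142.5])+s*17*j; a=(proj(c,[p[0],p[1],z])-[u0+30,v0+35]+.5)*k
        cv2.circle(im,tuple(int(x) for x in a),4,col,-1)
for t in np.linspace(0,6.28,60):
    a=(proj(c,[597+22*np.cos(t),-142.5+22*np.sin(t),132])-[u0+30,v0+35]+.5)*k; cv2.circle(im,tuple(int(x) for x in a),1,(255,255,0),-1)
cv2.imwrite("pics/k2.png",im)
```

```text
(no output)
```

View pics/k2.png

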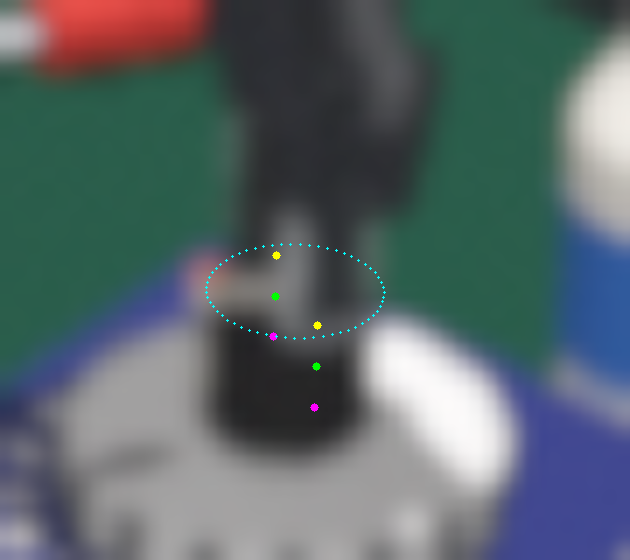

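The fingertips look to be resting on or near the knob's top, so they don't reach around it. I'll reopen and look at where the tips are.

Emit:
jog_arm:
  motion:
    - [0,0,0,0,0,0,1]
    - [0,0,0,0,0,0,1]
    - [0,0,0,0,0,0,1]
    - [0,0,0,0,0,0,1]
    - [0,0,0,0,0,0,1]

```text
t: 3.9
eef_pos: [597.7, -142.5, 127.4]
orientation: [[0.002, -0.894, 0.448], [-0.001, 0.448, 0.894], [-1.0, -0.002, -0.0]]
wrist_force: [-0.7, -0.1, 0.5]
finger_gap: 85.0
```

```bash
cat > tips.py <<'E'
from h import *
import sys
c=eyes.camera("side"); s=readout.sense(); p=s["eef_pos"]; j=s["orientation"][:,2]; g=s["finger_gap"]
print(np.round(p,1),round(g,1),np.round(s["wrist_force"],1))
u,v=proj(c,p); u0,v0=int(u-26),int(v-24); k=13
im=cv2.resize(c["color"][v0:v0+44,u0:u0+56],None,fx=k,fy=k,interpolation=cv2.INTER_CUBIC)
for dz,col in((0,(0,255,255)),(-10,(0,255,0)),(-19,(255,0,255))):
    for sg in(-1,1):
        q=p+sg*g/2*j; a=(proj(c,[q[0],q[1],p[2]+dz])-[u0,v0]+.5)*k
        cv2.circle(im,tuple(int(x) for x in a),4,col,-1)
cv2.imwrite("pics/"+sys.argv[1],im)
E
python3 tips.py k3.png
```

```text
[ 597.7 -142.5  127.4] 85.2 [0.4 0.4 0.7]
```

View pics/k3.png

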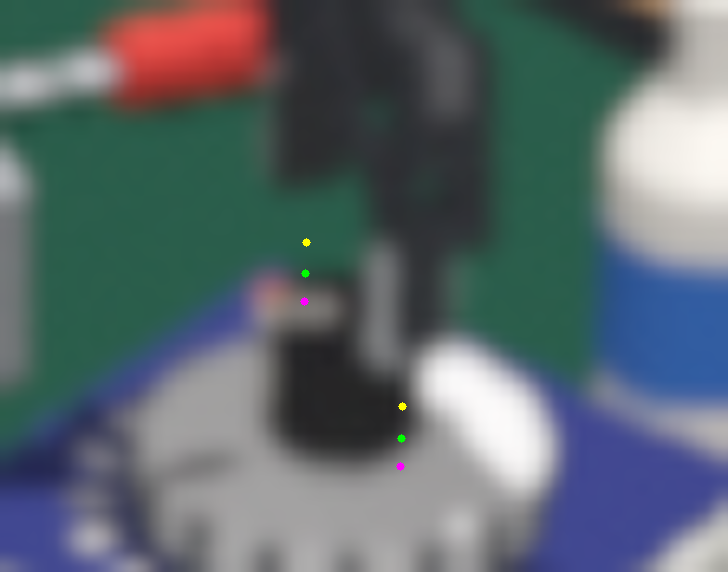

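With the gripper open, the tips sit at about z 137–145, which is above TCP height (about 20 mm shorter than stated). I'll lower to 115, which is safe under either reading, and look again.

Emit:
jog_arm:
  motion:
    - [-0.1,0,-1.2,0,0,0,1]
    - [-0.1,0,-1.2,0,0,0,1]
    - [-0.1,0,-1.2,0,0,0,1]
    - [-0.1,0,-1.2,0,0,0,1]
    - [-0.1,0,-1.2,0,0,0,1]

```text
t: 4.58
eef_pos: [596.8, -142.5, 115.6]
orientation: [[0.002, -0.894, 0.448], [-0.001, 0.448, 0.894], [-1.0, -0.003, -0.0]]
wrist_force: [0.2, -0.1, 0.3]
finger_gap: 85.5
```

```bash
python3 tips.py k4.png
```

```text
[ 596.7 -142.5  115.6] 85.2 [-0.1 -0.5  0. ]
```

View pics/k4.png

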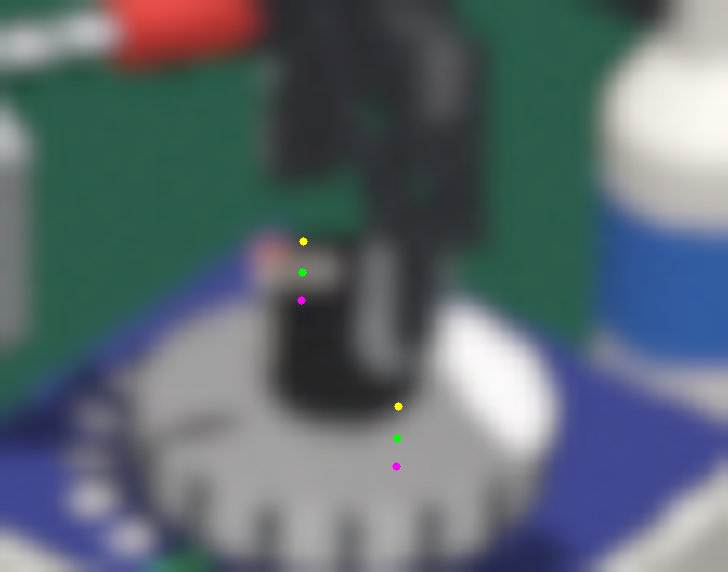

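The tips stay at about TCP+14 mm when open, so there is room for another 12 mm. That puts the tips at about 110 once they close, still clear of the ring at 92.

Emit:
jog_arm:
  motion:
    - [0,0,-1.2,0,0,0,1]
    - [0,0,-1.2,0,0,0,1]
    - [0,0,-1.2,0,0,0,0.4]
    - [0,0,-1.2,0,0,0,-0.2]
    - [0,0,-1.2,0,0,0,-0.2]

```text
t: 5.25
eef_pos: [596.9, -142.4, 104.2]
orientation: [[0.003, -0.894, 0.448], [-0.001, 0.448, 0.894], [-1.0, -0.003, 0.0]]
wrist_force: [0.5, 1.4, 5.0]
finger_gap: 42.2
```

Emit:
jog_arm:
  motion:
    - [0,0,0,0,0,0,-0.2]
    - [0,0,0,0,0,0,-0.2]
    - [0,0,0,0,0,0,-0.2]
    - [0,0,0,0,0,0,-0.2]
    - [0,0,0,0,0,0,-0.2]

```text
t: 5.88
eef_pos: [596.9, -142.4, 104.2]
orientation: [[0.003, -0.894, 0.448], [-0.001, 0.448, 0.894], [-1.0, -0.003, 0.0]]
wrist_force: [-0.3, 0.8, 1.8]
finger_gap: 42.3
```

```bash
python3 tips.py k5.png
```

```text
[ 597.  -142.4  104.2] 42.2 [-1.2  1.3  1.8]
```

View pics/k5.png

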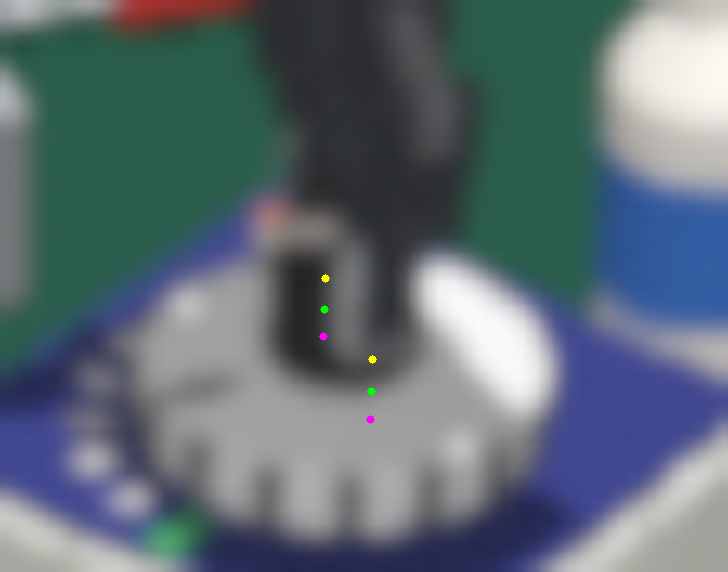

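It is gripped at 42 mm with the tips at about z 104, clear of the ring. Now I turn 41° anticlockwise.

Emit:
jog_arm:
  motion:
    - [0,0,0,0,0,9,-0.2]
    - [0,0,0,0,0,18,-0.2]
    - [0,0,0,0,0,27,-0.2]
    - [0,0,0,0,0,35,-0.2]
    - [0,0,0,0,0,41,-0.2]

```text
t: 6.55
eef_pos: [597.1, -141.3, 104.2]
orientation: [[0.003, -0.968, -0.253], [0.003, -0.253, 0.968], [-1.0, -0.004, 0.002]]
wrist_force: [1.1, 10.6, 2.5]
finger_gap: 42.1
```

Run:
```python
from h import *
s=readout.sense(); o=s["orientation"]; print(np.degrees(np.arctan2(o[1,2],o[0,2])),s["eef_pos"],s["ft_torque"])
```

```text
104.63254624408377 [ 597.05939228 -141.33021722  104.2255256 ] [ 1.65982108  0.08508478 -0.10970099]
```

Emit:
jog_arm:
  motion:
    - [0,0,0,0,0,0,0.5]
    - [0,0,0,0,0,0,1]
    - [0,0,0,0,0,0,1]
    - [0,0,5,0,0,0,1]
    - [0,0,10,0,0,0,1]

```text
t: 7.18
eef_pos: [596.7, -141.4, 205.2]
orientation: [[0.002, -0.968, -0.252], [0.003, -0.252, 0.968], [-1.0, -0.003, 0.003]]
wrist_force: [0.3, -0.3, 0.5]
finger_gap: 85.2
```

Emit:
jog_arm:
  motion:
    - [0.3,5,1,0,0,-6,1]
    - [0.6,11,1,0,0,-12,1]
    - [0.9,17,1,0,0,-20,1]
    - [1.2,23,1,0,0,-26,1]
    - [1.8,28,1,0,0,-31.6,1]

```text
t: 7.8
eef_pos: [614.5, 140.7, 215.5]
orientation: [[0.004, -0.955, 0.296], [0.002, 0.296, 0.955], [-1.0, -0.003, 0.003]]
wrist_force: [0.9, -0.8, 0.6]
finger_gap: 85.1
```

Run:
```python
from m import *
c=eyes.camera("top"); save(c,"top1.pkl"); crop(c,262,178,70,70,8,"con1.png")
s=readout.sense(); o=s["orientation"]; print(np.degrees(np.arctan2(o[1,2],o[0,2])),s["eef_pos"],s["t"])
```

```text
72.57789576034695 [614.76608951 145.21519601 215.15528147] 7.85
```

View pics/con1.png

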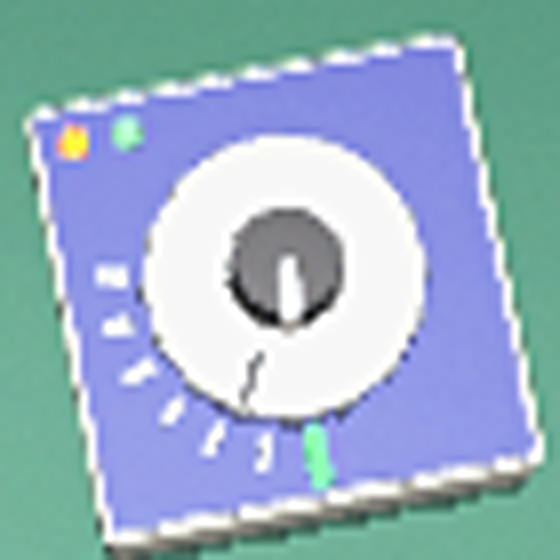

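The line is now near the mark, from crop (287,258) to (291,318). I'll measure the residual more finely.

```bash
cat > line.py <<'E'
from m import *
def meas(c):
    g=cv2.cvtColor(c["color"],cv2.COLOR_BGR2GRAY).astype(float)
    ax=np.array([596.5,-142.5])
    # resample knob top in polar around axis at z=132
    out=[]
    for r in (6,9,12,15,18):
        th=np.radians(np.arange(120,235,1.)); val=[]
        for t in th:
            u,v=proj(c,[ax[0]+r*np.cos(t),ax[1]+r*np.sin(t),132]); val.append(cv2.getRectSubPix(g.astype(np.float32),(1,1),(float(u),float(v)))[0,0])
        val=np.array(val); w=np.clip(val-val.min()-0.5*(val.max()-val.min()),0,None); out.append(round(float((w*np.degrees(th)).sum()/w.sum()),1))
    print("line angles by radius",out)
if __name__=="__main__":
    for n in("top0.pkl","top1.pkl"):
        c=load(n); meas(c)
    V=np.array(c["view"]); print(-V[:3,:3].T@V[:3,3])
    for n in("top0.pkl","top1.pkl"):
        c=load(n);B,G,R=[c["color"][...,i].astype(int) for i in range(3)]
        for z,gm in((70,win((G>B+20)&(G>R+50),258,192,275,206)),):
            ys,xs=np.nonzero(gm); w=(G-R)[ys,xs]; p=onz(c,np.average(xs,weights=w),np.average(ys,weights=w),z)[:2]-[596.5,-142.5]; print(p,np.degrees(np.arctan2(p[1],p[0]))%360)
        rm=win((V:=c["color"].max(2))<140,250,184,266,198); ys,xs=np.nonzero(rm); p=onz(c,xs.mean(),ys.mean(),92)[:2]-[596.5,-142.5]; print("ring",len(xs),p,np.degrees(np.arctan2(p[1],p[0]))%360)
E
python3 line.py
```

```text
line angles by radius [146.4, 139.8, 142.3, 141.3, 141.2]
line angles by radius [179.6, 181.3, 183.4, 183.6, 183.2]
[ 382.6252549  -105.86639128 1349.54196544]
[-69.83346588 -12.01005094] 189.75834117367395
ring 11 [-48.12221785   9.66944127] 168.6385617667665
[-69.86359395 -12.00858156] 189.75304336361762
ring 9 [-48.27821561   8.0261531 ] 170.56102314623558
```

```bash
cat > line2.py <<'E'
from m import *
def fit(c):
    g=c["color"].min(2).astype(np.float32)
    # rectify knob top plane z=132, 0.25 mm/px, rows: +x up, cols: +y left
    N=241; r=(np.arange(N)-120)*0.25
    M=np.array([[proj(c,[596.5-ry,-142.5-cx,132]) for cx in r] for ry in r],np.float32)
    im=cv2.remap(g,M[...,0],M[...,1],cv2.INTER_CUBIC); return im
def ang(im):
    # knob top dark disc: centre; line ridge rows
    res=[]
    N=241;yy,xx=np.mgrid[0:N,0:N]; X=-(yy-120)*.25; Y=-(xx-120)*.25
    R=np.hypot(X,Y); m=(R<19)&(im>165)
    n,l,st,ce=cv2.connectedComponentsWithStats(m.astype(np.uint8)); i=1+np.argmax(st[1:,4]); s=l==i
    w=(im-150)[s]; P=np.c_[X[s],Y[s]]; mu=np.average(P,0,w); C=np.cov(P.T,aweights=w); e,v=np.linalg.eigh(C); d=v[:,1]; d=d*np.sign(d@mu)
    print("n",s.sum(),"mean",mu.round(1),"dir",np.degrees(np.arctan2(d[1],d[0]))%360,"sd",np.sqrt(e), "ang of mean",np.degrees(np.arctan2(mu[1],mu[0]))%360)
if __name__=="__main__":
    import sys
    ims=[]
    for n in sys.argv[1:]:
        im=fit(load(n)); ang(im); ims.append(np.clip(im,0,255).astype(np.uint8))
    o=cv2.resize(np.hstack(ims),None,fx=1.6,fy=1.6); cv2.imwrite("pics/rect_%s.png"%sys.argv[-1][:-4],o)
E
python3 line2.py top0.pkl top1.pkl
```

```text
n 2702 mean [-7.9  6.6] dir 145.02245555722826 sd [2.28009489 5.02304213] ang of mean 140.17112004034666
n 2799 mean [-10.3  -0.6] dir 184.62295654593208 sd [2.22740405 5.30345569] ang of mean 183.25788778015783
```

View pics/rect_top1.png

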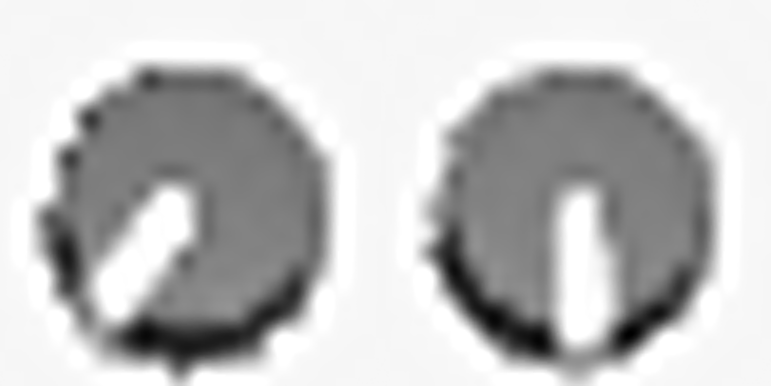

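The line reads 183–185° against the zero mark at 189.75°, so about 5–6° remain. I go back and finish that.

Emit:
jog_arm:
  motion:
    - [-0.4,-6,0,0,0,0,1]
    - [-0.8,-12,0,0,0,0,1]
    - [-1.2,-18,0,0,0,0,1]
    - [-1.5,-24,0,0,0,0,1]
    - [-1.8,-28.8,0,0,0,0,1]

```text
t: 8.48
eef_pos: [596.3, -145.2, 215.3]
orientation: [[0.004, -0.954, 0.301], [0.003, 0.301, 0.954], [-1.0, -0.003, 0.004]]
wrist_force: [0.2, -0.3, 0.1]
finger_gap: 85.6
```

Emit:
jog_arm:
  motion:
    - [0,0,0,0,0,0,1]
    - [0,0,0,0,0,0,1]
    - [0,0,0,0,0,0,1]
    - [0,0,0,0,0,0,1]
    - [0,0,0,0,0,0,1]

```text
t: 9.1
eef_pos: [596.4, -144.7, 215.3]
orientation: [[0.004, -0.954, 0.3], [0.003, 0.3, 0.954], [-1.0, -0.003, 0.004]]
wrist_force: [-0.5, 0.5, 0.0]
finger_gap: 85.4
```

Emit:
jog_arm:
  motion:
    - [0,0.22,-5,0,0,0,1]
    - [0,0.22,-9,0,0,0,1]
    - [0,0.22,-11.1,0,0,0,1]
    - [0,0.22,-11.1,0,0,0,1]
    - [0,0.22,-11.1,0,0,0,1]

```text
t: 9.72
eef_pos: [597.2, -142.6, 106.2]
orientation: [[0.006, -0.954, 0.3], [0.002, 0.3, 0.954], [-1.0, -0.005, 0.004]]
wrist_force: [-0.1, -0.6, -0.1]
finger_gap: 85.3
```

Emit:
jog_arm:
  motion:
    - [0,0,0,0,0,0,-0.2]
    - [0,0,0,0,0,0,-0.2]
    - [0,0,0,0,0,0,-0.2]
    - [0,0,0,0,0,0,-0.2]
    - [0,0,0,0,0,0,-0.2]

```text
t: 10.35
eef_pos: [597.6, -142.3, 107.4]
orientation: [[0.008, -0.954, 0.3], [0.003, 0.3, 0.954], [-1.0, -0.006, 0.005]]
wrist_force: [-1.3, 4.8, 7.8]
finger_gap: 42.2
```

Emit:
jog_arm:
  motion:
    - [0,0,0,0,0,2.5,-0.2]
    - [0,0,0,0,0,5.5,-0.2]
    - [0,0,0,0,0,5.5,-0.2]
    - [0,0,0,0,0,5.5,-0.2]
    - [0,0,0,0,0,5.5,-0.2]

```text
t: 10.98
eef_pos: [597.7, -142.1, 107.5]
orientation: [[0.007, -0.978, 0.208], [0.004, 0.208, 0.978], [-1.0, -0.007, 0.005]]
wrist_force: [-0.6, 4.7, -0.0]
finger_gap: 42.1
```

Emit:
jog_arm:
  motion:
    - [0,0,0,0,0,0,0.5]
    - [0,0,0,0,0,0,1]
    - [0,0,0,0,0,0,1]
    - [0,0,5,0,0,0,1]
    - [0,0,11,0,0,0,1]

```text
t: 11.6
eef_pos: [597.1, -142.1, 217.9]
orientation: [[0.005, -0.978, 0.208], [0.004, 0.208, 0.978], [-1.0, -0.004, 0.005]]
wrist_force: [0.9, -0.8, -1.5]
finger_gap: 85.4
```

Emit:
jog_arm:
  motion:
    - [0.3,5,0,0,0,-1,1]
    - [0.6,11,0,0,0,-3,1]
    - [0.9,17,0,0,0,-5,1]
    - [1.2,23,0,0,0,-5.5,1]
    - [1.9,28.2,0,0,0,-5.5,1]

```text
t: 12.22
eef_pos: [615.9, 142.0, 218.3]
orientation: [[0.006, -0.954, 0.3], [0.004, 0.3, 0.954], [-1.0, -0.005, 0.005]]
wrist_force: [0.4, -0.2, 0.3]
finger_gap: 85.3
```

```bash
python3 - <<'E'
from m import *
c=eyes.camera("top"); save(c,"top2.pkl"); crop(c,262,178,70,70,8,"con2.png")
s=readout.sense(); o=s["orientation"]; print(np.degrees(np.arctan2(o[1,2],o[0,2])),s["eef_pos"],s["t"])
import line; line.meas(c)
E
python3 line2.py top0.pkl top1.pkl top2.pkl
```

```text
72.65313095118968 [616.18374752 146.76742521 217.86979721] 12.275
line angles by radius [184.7, 188.3, 186.2, 189.3, 188.7]
n 2702 mean [-7.9  6.6] dir 145.02245555722826 sd [2.28009489 5.02304213] ang of mean 140.17112004034666
n 2799 mean [-10.3  -0.6] dir 184.62295654593208 sd [2.22740405 5.30345569] ang of mean 183.25788778015783
n 2800 mean [-9.6 -1.3] dir 189.18027636725458 sd [2.24373065 5.05294989] ang of mean 187.563846372038
```

View pics/con2.png

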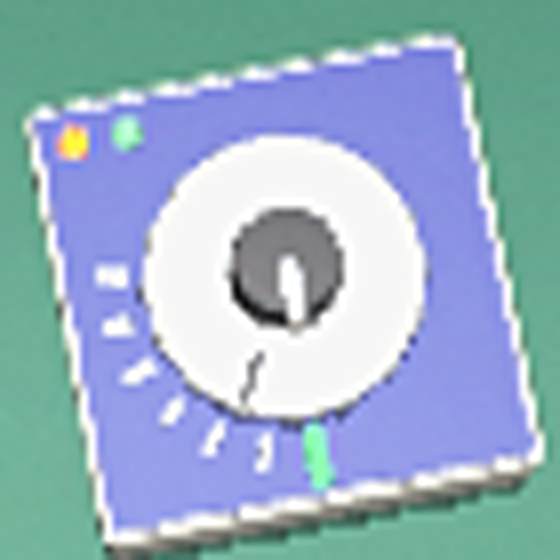

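The line is now at about 188–189° against the mark at 189.75°, within about 1°, and the ring mark is unmoved at crop (252,380). Next is the handle.

Emit:
jog_arm:
  motion:
    - [-0.05,-0.82,-5,0,0,0,1]
    - [-0.05,-0.82,-9,0,0,0,1]
    - [-0.05,-0.82,-9,0,0,0,1]
    - [-0.05,-0.82,-9,0,0,0,1]
    - [-0.05,-0.82,-9,0,0,0,1]

```text
t: 12.9
eef_pos: [616.5, 138.6, 130.2]
orientation: [[0.009, -0.954, 0.298], [0.006, 0.298, 0.954], [-1.0, -0.007, 0.009]]
wrist_force: [-0.6, 0.1, 0.8]
finger_gap: 85.6
```

```bash
python3 tips.py h1.png; python3 -c "
from h import *
print(proj(eyes.camera('side'),[0,0,0])[:0])"
```

```text
[616.4 138.6 129.8] 85.6 [-0.6  0.5 -0.7]
[]
```

View pics/h1.png

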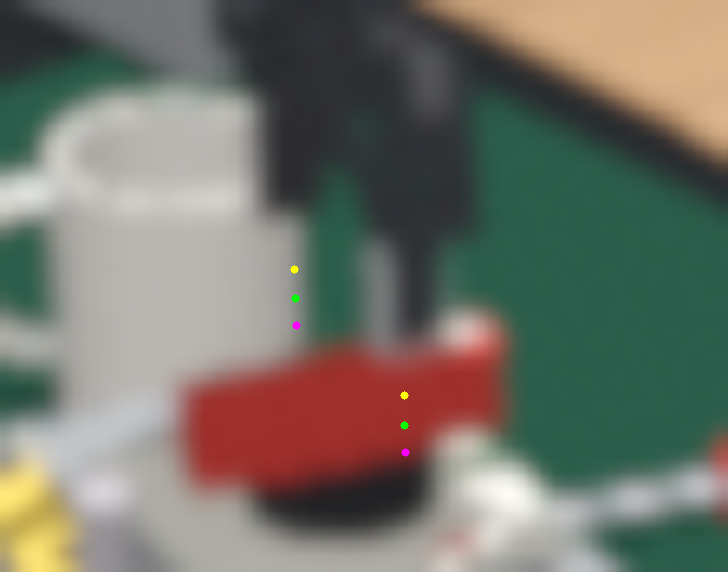

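The fingers straddle the bar and clear the mug. I lower and close.

Emit:
jog_arm:
  motion:
    - [-0.1,0,-1.8,0,0,0,1]
    - [-0.1,0,-3.3,0,0,0,1]
    - [-0.1,0,-3.3,0,0,0,1]
    - [-0.1,0,-3.3,0,0,0,0]
    - [-0.1,0,-3.3,0,0,0,-1]

```text
t: 13.62
eef_pos: [615.5, 138.6, 96.9]
orientation: [[0.009, -0.954, 0.298], [0.006, 0.298, 0.954], [-1.0, -0.006, 0.008]]
wrist_force: [0.5, -0.1, -0.3]
finger_gap: 51.7
```

Emit:
jog_arm:
  motion:
    - [0,0,0,0,0,0,-1]
    - [0,0,0,0,0,0,-1]
    - [0,0,0,0,0,0,-1]
    - [0,0,0,0,0,0,-1]
    - [0,0,0,0,0,0,-1]

```text
t: 14.25
eef_pos: [616.5, 141.4, 98.1]
orientation: [[0.012, -0.955, 0.297], [0.011, 0.297, 0.955], [-1.0, -0.008, 0.014]]
wrist_force: [8.3, 22.9, 0.7]
finger_gap: 16.2
```

It is gripped at 16 mm with a slight sideways bias. I turn clockwise in place.

Emit:
jog_arm:
  motion:
    - [0,0,0,0,0,-8,-1]
    - [0,0,0,0,0,-16,-1]
    - [0,0,0,0,0,-24,-1]
    - [0,0,0,0,0,-32,-1]
    - [0,0,0,0,0,-38,-1]

```text
t: 14.88
eef_pos: [616.1, 141.1, 98.1]
orientation: [[0.015, -0.566, 0.824], [0.0, 0.824, 0.566], [-1.0, -0.008, 0.013]]
wrist_force: [-3.1, -1.6, 1.1]
finger_gap: 16.5
```

```bash
cat > st.py <<'E'
from h import *
s=readout.sense(); o=s["orientation"]; print("jaw",np.degrees(np.arctan2(o[1,2],o[0,2])).round(1),s["eef_pos"].round(1),"F",s["wrist_force"].round(1),"M",s["ft_torque"].round(2),s["t"])
E
python3 st.py
```

```text
jaw 34.5 [616.1 141.1  98.1] F [-3.1 -1.6  1.1] M [-0.81  1.15  0.08] 14.875
```

Emit:
jog_arm:
  motion:
    - [0,0,0,0,0,-8,-1]
    - [0,0,0,0,0,-16,-1]
    - [0,0,0,0,0,-23,-1]
    - [0,0,0,0,0,-27,-1]
    - [0,0,0,0,0,-27,-1]

```text
t: 15.5
eef_pos: [615.5, 140.9, 98.1]
orientation: [[0.012, -0.13, 0.991], [-0.007, 0.991, 0.13], [-1.0, -0.009, 0.011]]
wrist_force: [-5.4, -1.8, 2.5]
finger_gap: 16.5
```

```bash
python3 st.py
```

```text
jaw 7.5 [615.5 140.9  98.1] F [-5.4 -1.8  2.5] M [-0.47  1.62 -0.15] 15.5
```

Emit:
jog_arm:
  motion:
    - [0,0,0,0,0,-1,-1]
    - [0,0,0,0,0,-2,-1]
    - [0,0,0,0,0,-3,-1]
    - [0,0,0,0,0,-3,-1]
    - [0,0,0,0,0,-3,-1]

```text
t: 16.12
eef_pos: [615.6, 140.9, 98.2]
orientation: [[0.012, -0.079, 0.997], [-0.008, 0.997, 0.079], [-1.0, -0.009, 0.011]]
wrist_force: [-1.8, -2.0, 1.1]
finger_gap: 16.5
```

```bash
python3 st.py
```

```text
jaw 4.5 [615.6 140.9  98.2] F [-1.8 -2.   1.1] M [-0.29  0.88  1.8 ] 16.125
```

The moment has risen to 1.8 N m, so the handle is on its stop. I release, lift and go to the side to look.

Emit:
jog_arm:
  motion:
    - [0,0,0,0,0,0,0]
    - [0,0,0,0,0,0,1]
    - [0,0,0,0,0,0,1]
    - [0,0,5,0,0,0,1]
    - [0,0,10,0,0,0,1]

```text
t: 16.75
eef_pos: [615.3, 140.9, 199.1]
orientation: [[0.011, -0.078, 0.997], [-0.008, 0.997, 0.078], [-1.0, -0.009, 0.01]]
wrist_force: [0.3, 0.1, 0.1]
finger_gap: 85.7
```

Emit:
jog_arm:
  motion:
    - [-5,-4,1,0,0,-4,1]
    - [-9,-8,1,0,0,-8,1]
    - [-13,-12,1,0,0,-12,1]
    - [-17,-15,1,0,0,-16,1]
    - [-21,-16,1,0,0,-20,1]

```text
t: 17.38
eef_pos: [404.0, -20.2, 209.1]
orientation: [[0.008, 0.271, 0.963], [-0.011, 0.963, -0.271], [-1.0, -0.009, 0.011]]
wrist_force: [-0.1, 0.2, 0.7]
finger_gap: 85.2
```

```bash
python3 - <<'E'
from m import *
c=eyes.camera("top"); save(c,"top3.pkl"); crop(c,172,178,80,80,7,"iso3.png")
cr=lambda u,v,u0,v0:((u+.5)/7-.5+u0,(v+.5)/7-.5+v0)
E
python3 st.py
```

```text
jaw -15.9 [401.1 -20.4 209.5] F [ 2.1 -0.1  4.6] M [-0.01 -0.01 -0.03] 17.425
```

View pics/iso3.png

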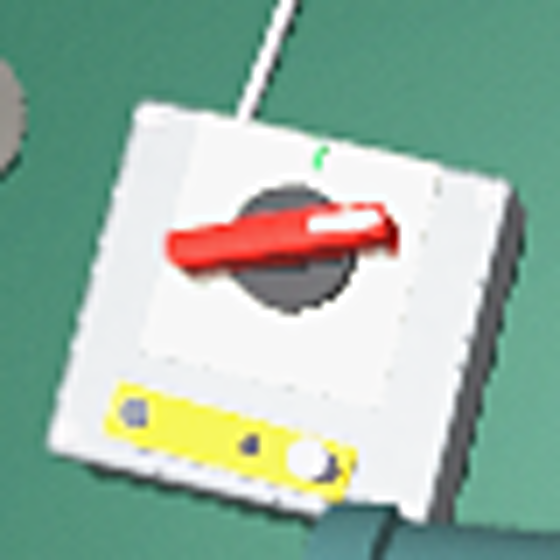

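The handle bar now spans (170,250)–(397,228) with its stripe over the red mark, so it is off. The hasp is still in, with the post top at (306,460). I move over the post.

Emit:
jog_arm:
  motion:
    - [4,4,0,0,0,0,1]
    - [8,9,0,0,0,0,1]
    - [11.5,14.8,0,0,0,-1,1]
    - [11.5,14.8,0,0,0,-1,1]
    - [11.5,14.8,0,0,0,-1,1]

```text
t: 18.05
eef_pos: [516.0, 127.7, 209.3]
orientation: [[0.007, 0.29, 0.957], [-0.012, 0.957, -0.29], [-1.0, -0.009, 0.01]]
wrist_force: [-0.4, -0.1, -0.3]
finger_gap: 85.4
```

Emit:
jog_arm:
  motion:
    - [0,0,-4,0,0,0,1]
    - [0,0,-8,0,0,0,1]
    - [0,0,-8,0,0,0,1]
    - [0,0,-8,0,0,0,1]
    - [0,0,-8,0,0,0,1]

```text
t: 18.68
eef_pos: [516.7, 127.6, 131.4]
orientation: [[0.01, 0.291, 0.957], [-0.012, 0.957, -0.291], [-1.0, -0.008, 0.013]]
wrist_force: [-0.3, 0.6, 0.2]
finger_gap: 85.4
```

```bash
python3 tips.py p1.png; python3 st.py
```

```text
[516.6 127.6 131.1] 85.2 [-0.4  0.2  1.1]
jaw -16.9 [516.6 127.6 131.1] F [-0.4  0.2  1.1] M [ 0.01 -0.05  0.01] 18.725
```

View pics/p1.png

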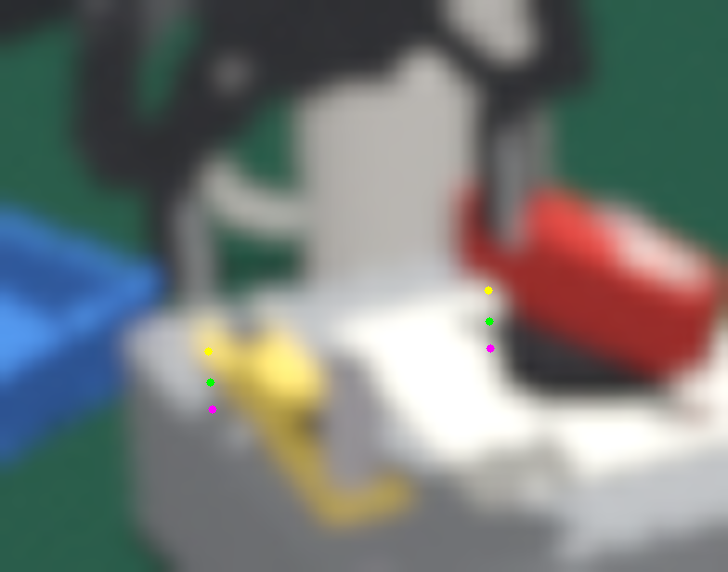

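The post (345,365–480) lies centrally between the fingers. I lower and close loosely around it.

Emit:
jog_arm:
  motion:
    - [0,0,-2,0,0,0,1]
    - [0,0,-3.6,0,0,0,1]
    - [0,0,-3.6,0,0,0,0.4]
    - [0,0,-3.6,0,0,0,0]
    - [0,0,-3.6,0,0,0,-0.4]

```text
t: 19.35
eef_pos: [516.9, 127.7, 95.6]
orientation: [[0.01, 0.291, 0.957], [-0.012, 0.957, -0.29], [-1.0, -0.008, 0.013]]
wrist_force: [0.6, 0.1, 0.7]
finger_gap: 31.7
```

Emit:
jog_arm:
  motion:
    - [0,0,0,0,0,0,-0.4]
    - [0,0,0,0,0,0,-0.4]
    - [0,0,0,0,0,0,-0.4]
    - [0,0,0,0,0,0,-0.4]
    - [0,0,0,0,0,0,-0.4]

```text
t: 19.98
eef_pos: [516.9, 127.7, 95.5]
orientation: [[0.01, 0.291, 0.957], [-0.012, 0.957, -0.29], [-1.0, -0.008, 0.013]]
wrist_force: [-0.4, 0.3, 0.6]
finger_gap: 25.7
```

```bash
python3 tips.py p2.png; python3 st.py
```

```text
[516.9 127.7  95.6] 25.4 [0.2 1.1 0.1]
jaw -16.9 [516.9 127.7  95.6] F [0.2 1.1 0.1] M [-0. -0. -0.] 20.025
```

View pics/p2.png

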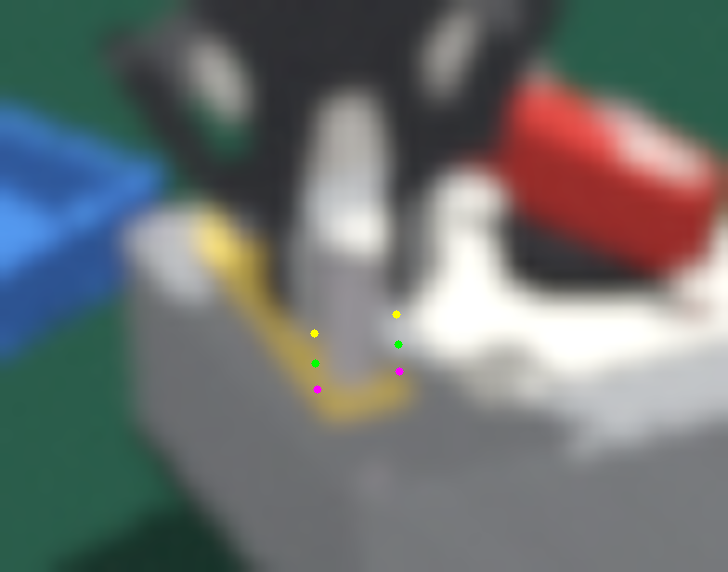

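The post sits between the fingers. I work out the arc.

Run:
```python
import numpy as np
p=np.array([541.8,212]); s=np.array([516.9,127.7]); d=s-p; r=np.hypot(*d); f0=np.arctan2(d[1],d[0])
for k in (8,16,24,32,40,48,56,64,72,77,80):
    f=f0-np.radians(k); q=p+r*np.array([np.cos(f),np.sin(f)]); print(k,((q-s)/10).round(2),q.round(1),np.degrees(f).round(1))
```

```text
8 [-1.15  0.43] [505.4 132. ] -114.5
16 [-2.23  1.01] [494.6 137.8] -122.5
24 [-3.21  1.74] [484.8 145.1] -130.5
32 [-4.09  2.6 ] [476.  153.7] -138.5
40 [-4.84  3.57] [468.5 163.4] -146.5
48 [-5.44  4.64] [462.5 174.1] -154.5
56 [-5.89  5.78] [458.  185.5] -162.5
64 [-6.18  6.97] [455.1 197.4] -170.5
72 [-6.3   8.19] [453.9 209.6] -178.5
77 [-6.28  8.96] [454.1 217.3] -183.5
80 [-6.24  9.42] [454.5 221.9] -186.5
```

Emit:
jog_arm:
  motion:
    - [-1.15,0.43,0,0,0,-8,-0.4]
    - [-2.23,1.0,0,0,0,-16,-0.4]
    - [-3.2,1.75,0,0,0,-24,-0.4]
    - [-4.1,2.6,0,0,0,-32,-0.4]
    - [-4.85,3.55,0,0,0,-40,-0.4]

```text
t: 20.65
eef_pos: [468.1, 163.3, 95.6]
orientation: [[0.0, 0.84, 0.542], [-0.016, 0.542, -0.84], [-1.0, -0.008, 0.013]]
wrist_force: [1.0, -0.8, -0.3]
finger_gap: 25.8
```

```bash
python3 tips.py p3.png; python3 st.py
```

```text
[467.5 164.2  95.6] 25.5 [0.3 1.1 0.1]
jaw -57.6 [467.5 164.2  95.6] F [0.3 1.1 0.1] M [-0.01 -0.02 -0.  ] 20.7
```

View pics/p3.png

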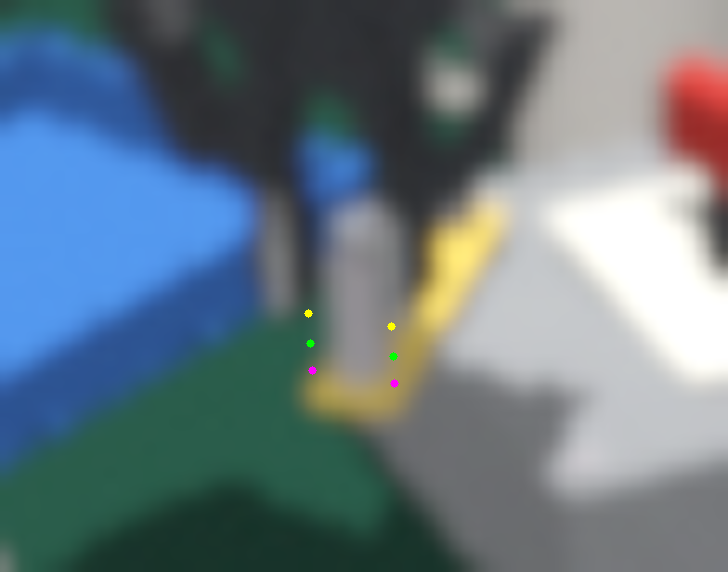

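The post is following along. I continue round the arc.

Emit:
jog_arm:
  motion:
    - [-0.5,1.0,0,0,0,-7,-0.4]
    - [-0.95,2.13,0,0,0,-15,-0.4]
    - [-1.24,3.32,0,0,0,-23,-0.4]
    - [-1.36,4.54,0,0,0,-31,-0.4]
    - [-1.34,5.3,0,0,0,-36,-0.4]

```text
t: 21.32
eef_pos: [454.1, 217.4, 95.6]
orientation: [[-0.009, 0.998, -0.063], [-0.012, -0.063, -0.998], [-1.0, -0.008, 0.013]]
wrist_force: [-0.5, -0.7, 0.2]
finger_gap: 25.4
```

Emit:
jog_arm:
  motion:
    - [0.02,0.2,0,0,0,-1,-0.4]
    - [0.04,0.4,0,0,0,-2,-0.4]
    - [0.06,0.6,0,0,0,-3,-0.4]
    - [0.06,0.6,0,0,0,-3,-0.4]
    - [0.06,0.6,0,0,0,-3,-0.4]

```text
t: 21.95
eef_pos: [454.8, 222.8, 95.5]
orientation: [[-0.01, 0.993, -0.115], [-0.013, -0.115, -0.993], [-1.0, -0.008, 0.014]]
wrist_force: [-0.1, -5.7, 1.1]
finger_gap: 25.5
```

```bash
python3 st.py
```

```text
jaw -96.6 [454.8 222.8  95.5] F [-0.1 -5.7  1.1] M [-0.77  0.07  0.06] 21.95
```

Emit:
jog_arm:
  motion:
    - [0.0,0.15,0,0,0,0,-0.4]
    - [0.0,0.3,0,0,0,0,-0.4]
    - [0.0,0.3,0,0,0,0,-0.4]
    - [0.0,0.3,0,0,0,0,-0.4]
    - [0.0,0.3,0,0,0,0,-0.4]

```text
t: 22.58
eef_pos: [454.8, 223.5, 95.4]
orientation: [[-0.01, 0.993, -0.115], [-0.018, -0.115, -0.993], [-1.0, -0.008, 0.019]]
wrist_force: [-2.0, -22.1, 4.9]
finger_gap: 25.9
```

Emit:
jog_arm:
  motion:
    - [0,-0.3,0,0,0,0,0]
    - [0,-0.3,0,0,0,0,0.3]
    - [0,-0.3,0,0,0,0,0.4]
    - [0,-0.3,5,0,0,0,0.4]
    - [0,-0.3,11,0,0,0,0.4]

```text
t: 23.2
eef_pos: [454.2, 220.5, 205.9]
orientation: [[-0.012, 0.993, -0.115], [-0.019, -0.115, -0.993], [-1.0, -0.01, 0.02]]
wrist_force: [1.2, -0.2, 1.1]
finger_gap: 59.7
```

The 22 N reading confirms the hasp is on its stop. I travel towards the specimen, then check the isolator with the arm clear.

Emit:
jog_arm:
  motion:
    - [0.05,-6,1,0,0,4,1]
    - [0.1,-12,2,0,0,8,1]
    - [0.2,-18,2,0,0,12,1]
    - [0.3,-24,2,0,0,16,1]
    - [0.4,-30,2,0,0,17.6,1]

```text
t: 23.82
eef_pos: [458.0, -81.2, 226.2]
orientation: [[-0.005, 0.981, 0.193], [-0.021, 0.193, -0.981], [-1.0, -0.009, 0.02]]
wrist_force: [1.2, -0.3, -1.0]
finger_gap: 85.2
```

Emit:
jog_arm:
  motion:
    - [0,-6.2,0,0,0,0,1]
    - [0.1,-12.4,0,0,0,0,1]
    - [0.2,-18.6,0,0,0,0,1]
    - [0.3,-24.8,0,0,0,0,1]
    - [0.3,-31,0,0,0,0,1]

```text
t: 24.45
eef_pos: [460.8, -393.3, 226.3]
orientation: [[-0.004, 0.981, 0.193], [-0.021, 0.193, -0.981], [-1.0, -0.009, 0.02]]
wrist_force: [-0.2, 1.8, 0.3]
finger_gap: 85.3
```

```bash
python3 - <<'E'
from m import *
c=eyes.camera("top"); save(c,"top4.pkl"); crop(c,172,183,90,90,6,"iso4.png")
import line; line.meas(c)
E
python3 st.py; python3 line2.py top2.pkl top4.pkl
```

```text
line angles by radius [185.0, 188.2, 186.1, 189.4, 188.7]
jaw -79.0 [ 460.  -398.8  225.1] F [-3.1 -3.2 -2.8] M [-0.07  0.11  0.01] 24.5
n 2800 mean [-9.6 -1.3] dir 189.18027636725458 sd [2.24373065 5.05294989] ang of mean 187.563846372038
n 2767 mean [-9.6 -1.3] dir 189.18523868396446 sd [2.22437584 5.03688157] ang of mean 187.6239316157379
```

View pics/iso4.png

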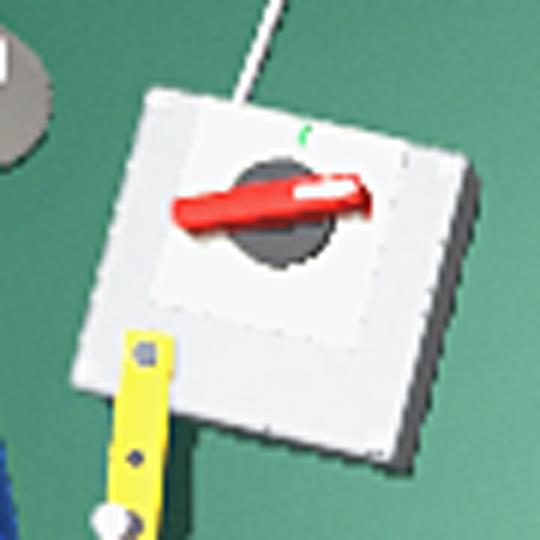

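The hasp now points out towards the robot with its post at crop (113,520), the handle is off and the knob is unchanged. Next is the specimen: I correct the small tool tilt and position above it.

Emit:
jog_arm:
  motion:
    - [0.1,-0.5,-4,1.2,-0.2,0,1]
    - [0.1,-0.5,-8,1.2,-0.2,0,1]
    - [0.1,-0.5,-8,1.2,-0.2,0,1]
    - [0.1,-0.5,-8,1.2,-0.2,0,1]
    - [0.1,-0.5,-8,1.2,-0.2,0,1]

```text
t: 25.12
eef_pos: [461.7, -404.1, 147.3]
orientation: [[-0.0, 0.982, 0.191], [-0.004, 0.191, -0.982], [-1.0, -0.001, 0.004]]
wrist_force: [-0.2, 0.2, 0.1]
finger_gap: 85.3
```

```bash
python3 tips.py s1.png; python3 st.py
```

```text
[ 461.6 -404.   147. ] 85.1 [-0.2  0.4 -0.2]
jaw -79.0 [ 461.6 -404.   147. ] F [-0.2  0.4 -0.2] M [-0.01  0.03 -0.03] 25.175
```

View pics/s1.png

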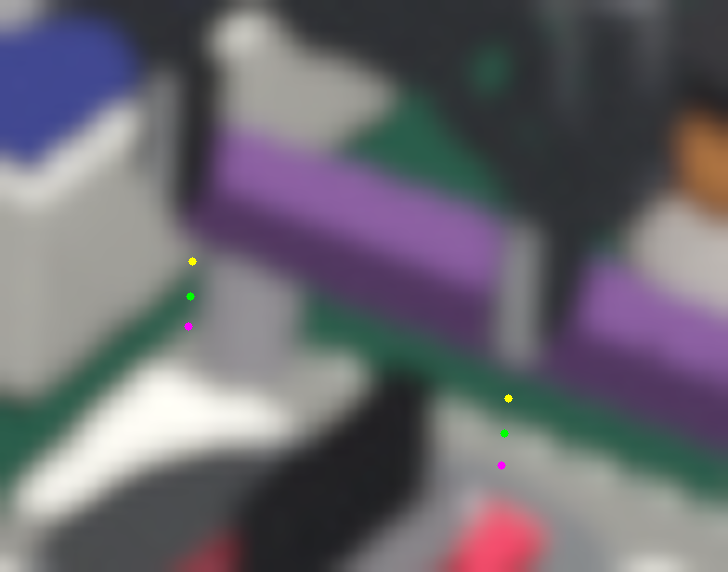

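The grip bar lies centred below the open fingers. I lower and grip.

Emit:
jog_arm:
  motion:
    - [0,0,-3,0,0,0,1]
    - [0,0,-5.1,0,0,0,1]
    - [0,0,-5.1,0,0,0,1]
    - [0,0,-5.1,0,0,0,1]
    - [0,0,-5.1,0,0,0,1]

```text
t: 25.8
eef_pos: [462.0, -404.3, 97.1]
orientation: [[0.0, 0.982, 0.191], [-0.005, 0.191, -0.982], [-1.0, -0.001, 0.004]]
wrist_force: [0.7, 0.1, -0.2]
finger_gap: 85.4
```

Emit:
jog_arm:
  motion:
    - [0,0,0,0,0,0,0]
    - [0,0,0,0,0,0,-0.4]
    - [0,0,0,0,0,0,-1]
    - [0,0,0,0,0,0,-1]
    - [0,0,0,0,0,0,-1]

```text
t: 26.42
eef_pos: [461.9, -404.3, 97.3]
orientation: [[0.0, 0.982, 0.191], [-0.004, 0.191, -0.982], [-1.0, -0.001, 0.004]]
wrist_force: [-1.2, 2.3, 3.2]
finger_gap: 14.4
```

Emit:
jog_arm:
  motion:
    - [0,0,0,0,0,0,-1]
    - [0,0,0,0,0,0,-1]
    - [0,0,0.5,0,0,0,-1]
    - [0,0,1.5,0,0,0,-1]
    - [0,0,3,0,0,0,-1]

```text
t: 27.05
eef_pos: [461.9, -404.2, 127.9]
orientation: [[-0.0, 0.982, 0.191], [-0.004, 0.191, -0.982], [-1.0, -0.001, 0.004]]
wrist_force: [-0.1, -0.4, -3.4]
finger_gap: 14.7
```

```bash
python3 tips.py s2.png; python3 st.py
```

```text
[ 462.5 -404.8  130.7] 14.4 [ 0.5  0.1 -0.3]
jaw -79.0 [ 462.5 -404.8  130.7] F [ 0.5  0.1 -0.3] M [-0.07 -0.01  0.  ] 27.1
```

View pics/s2.png

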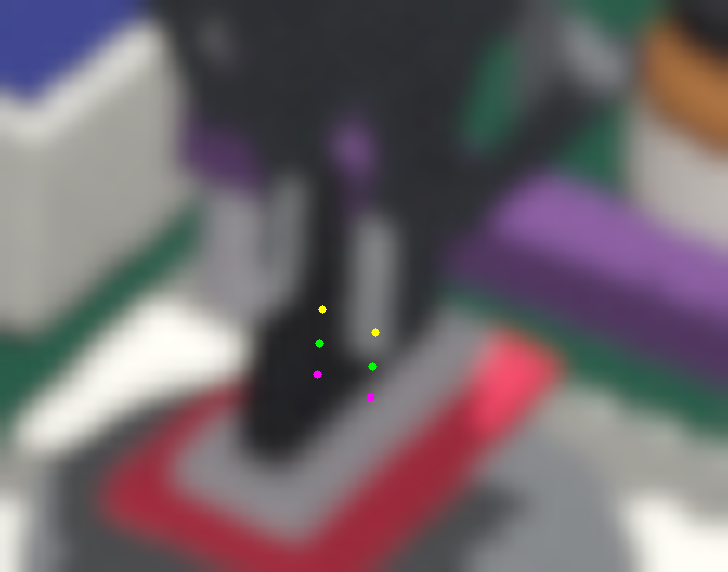

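Emit:
jog_arm:
  motion:
    - [0,1,4,0,0,0,-1]
    - [0,3,8,0,0,0,-1]
    - [0,6,12,0,0,0,-1]
    - [0,11,12,0,0,0,-1]
    - [0,16,12,0,0,0,-1]

```text
t: 27.72
eef_pos: [462.4, -243.6, 251.8]
orientation: [[0.004, 0.982, 0.191], [-0.007, 0.191, -0.982], [-1.0, 0.002, 0.007]]
wrist_force: [0.3, 0.2, -2.2]
finger_gap: 14.3
```

```bash
python3 - <<'E'
from m import *
c=eyes.camera("side"); s=readout.sense(); u,v=proj(c,s["eef_pos"]); crop(c,u,v,100,80,7,"s3.png"); print(s["wrist_force"],s["finger_gap"])
E
python3 st.py
```

```text
[ 3.49582614  1.46867613 -1.38544237] 14.315449827626177
jaw -78.9 [ 462.3 -239.2  252. ] F [ 3.5  1.5 -1.4] M [ 0.13 -0.4   0.03] 27.775
```

View pics/s3.png

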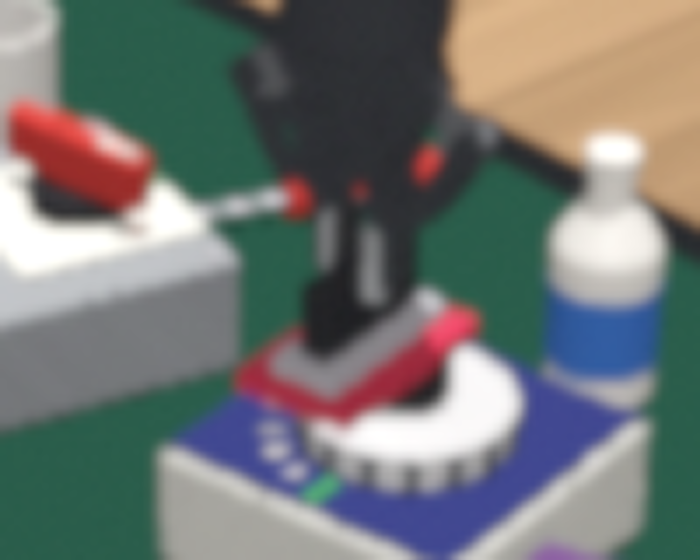

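The specimen is held level. I carry it over to the tray.

Emit:
jog_arm:
  motion:
    - [0.2,4,0,0,0,0,-1]
    - [0.4,9,0,0,0,0,-1]
    - [0.6,14.5,0,0,0,0,-1]
    - [0.8,20,0,0,0,0,-1]
    - [1.0,25,0,0,0,0,-1]

```text
t: 28.4
eef_pos: [472.1, 12.6, 252.8]
orientation: [[0.005, 0.981, 0.193], [-0.005, 0.193, -0.981], [-1.0, 0.004, 0.006]]
wrist_force: [0.3, -0.7, -3.4]
finger_gap: 14.2
```

Emit:
jog_arm:
  motion:
    - [0.2,5.5,0,0,0,0,-1]
    - [0.4,11,0,0,0,0,-1]
    - [0.6,16.5,0,0,0,0,-1]
    - [0.9,22,0,0,0,0,-1]
    - [1.2,27,0,0,0,0,-1]

```text
t: 29.02
eef_pos: [483.9, 284.6, 253.6]
orientation: [[0.006, 0.981, 0.193], [-0.004, 0.193, -0.981], [-1.0, 0.006, 0.006]]
wrist_force: [0.9, -1.1, -3.8]
finger_gap: 14.4
```

```bash
python3 st.py
```

```text
jaw -78.9 [483.9 284.6 253.6] F [ 0.9 -1.1 -3.8] M [-0.01 -0.04 -0.05] 29.025
```

Emit:
jog_arm:
  motion:
    - [0.1,4.5,0,0,0,0,-1]
    - [0.2,8,0,0.2,0.3,0.5,-1]
    - [0.2,10.1,0,0.2,0.3,0.5,-1]
    - [0.2,10.1,-4,0.2,0.3,0.5,-1]
    - [0.2,10.1,-8,0.2,0.3,0.5,-1]

```text
t: 29.65
eef_pos: [486.1, 385.6, 173.2]
orientation: [[0.002, 0.979, 0.202], [-0.001, 0.202, -0.979], [-1.0, 0.002, 0.001]]
wrist_force: [0.9, -0.3, -3.5]
finger_gap: 14.3
```

Emit:
jog_arm:
  motion:
    - [0,0,-3,0,0,0,-1]
    - [0,0,-6,0,0,0,-1]
    - [0,0,-7,0,0,0,-1]
    - [0,0,-7,0,0,0,-1]
    - [0,0,-7,0,0,0,-1]

```text
t: 30.28
eef_pos: [486.7, 385.9, 104.8]
orientation: [[0.004, 0.979, 0.201], [0.001, 0.201, -0.979], [-1.0, 0.004, 0.0]]
wrist_force: [-0.2, -0.2, -2.9]
finger_gap: 14.5
```

```bash
python3 - <<'E'
from m import *
c=eyes.camera("side"); s=readout.sense(); u,v=proj(c,s["eef_pos"]); crop(c,u,v+5,100,80,7,"t1.png")
E
python3 st.py
```

```text
jaw -78.4 [486.6 385.9 104.8] F [ 0.7  0.1 -3.4] M [-0.02 -0.01  0.  ] 30.325
```

View pics/t1.png

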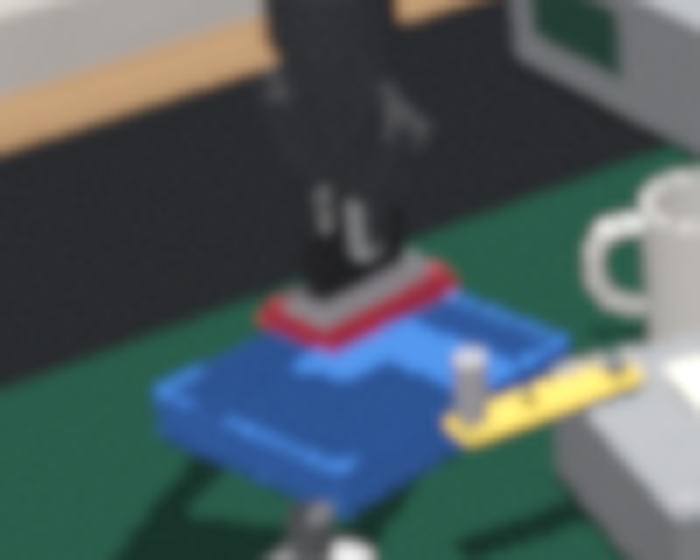

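The specimen is above the tray centre. I lower to just above the floor, then in fine steps by force.

Emit:
jog_arm:
  motion:
    - [0,0,-2,0,0,0,-1]
    - [0,0,-4,0,0,0,-1]
    - [0,0,-5.2,0,0,0,-1]
    - [0,0,-6.0,0,0,0,-1]
    - [0,0,-6.0,0,0,0,-1]

```text
t: 30.95
eef_pos: [486.4, 385.8, 44.1]
orientation: [[0.003, 0.979, 0.202], [0.0, 0.202, -0.979], [-1.0, 0.003, 0.001]]
wrist_force: [1.0, -0.8, -3.4]
finger_gap: 14.5
```

Emit:
jog_arm:
  motion:
    - [0,0,-0.1,0,0,0,-1]
    - [0,0,-0.2,0,0,0,-1]
    - [0,0,-0.3,0,0,0,-1]
    - [0,0,-0.4,0,0,0,-1]
    - [0,0,-0.4,0,0,0,-1]

```text
t: 31.58
eef_pos: [486.6, 385.9, 40.5]
orientation: [[0.004, 0.979, 0.202], [0.0, 0.202, -0.979], [-1.0, 0.004, 0.0]]
wrist_force: [0.5, 0.6, -0.5]
finger_gap: 14.2
```

Emit:
jog_arm:
  motion:
    - [0,0,-0.03,0,0,0,-1]
    - [0,0,-0.06,0,0,0,-1]
    - [0,0,-0.06,0,0,0,-1]
    - [0,0,-0.06,0,0,0,-1]
    - [0,0,-0.06,0,0,0,-1]

```text
t: 32.2
eef_pos: [486.6, 386.1, 40.3]
orientation: [[0.004, 0.979, 0.202], [0.001, 0.202, -0.979], [-1.0, 0.004, 0.0]]
wrist_force: [-2.5, -0.3, 6.2]
finger_gap: 14.4
```

Emit:
jog_arm:
  motion:
    - [0,0,0,0,0,0,-0.5]
    - [0,0,0,0,0,0,0]
    - [0,0,0,0,0,0,0.2]
    - [0,0,0,0,0,0,0.3]
    - [0,0,0,0,0,0,0.3]

```text
t: 32.83
eef_pos: [486.6, 386.0, 40.3]
orientation: [[0.004, 0.979, 0.202], [0.001, 0.202, -0.979], [-1.0, 0.004, 0.0]]
wrist_force: [0.5, 0.3, 0.4]
finger_gap: 55.5
```

Emit:
jog_arm:
  motion:
    - [0,0,2,0,0,0,0.3]
    - [0,0,6,0,0,0,0.3]
    - [0,0,11,0,0,0,0.3]
    - [0,0,16,0,0,0,0.3]
    - [0,0,20,0,0,0,0.3]

```text
t: 33.45
eef_pos: [486.6, 386.0, 244.4]
orientation: [[0.006, 0.979, 0.202], [0.002, 0.202, -0.979], [-1.0, 0.006, -0.001]]
wrist_force: [0.5, -0.1, -1.2]
finger_gap: 55.0
```

Emit:
jog_arm:
  motion:
    - [-3,5,0,0,0,0,1]
    - [-6,10,0,0,0,0,1]
    - [-9,15,0,0,0,0,1]
    - [-12,19,0,0,0,0,1]
    - [-12,19,0,0,0,0,1]

```text
t: 34.08
eef_pos: [364.3, 578.1, 245.5]
orientation: [[0.006, 0.979, 0.205], [0.003, 0.205, -0.979], [-1.0, 0.007, -0.002]]
wrist_force: [-0.2, -0.9, -0.1]
finger_gap: 85.4
```

```bash
python3 - <<'E'
from m import *
for n in("top","side"):
    c=eyes.camera(n); save(c,n+"9.pkl"); cv2.imwrite(f"pics/{n}9.png",cv2.resize(c["color"],None,fx=1.5,fy=1.5,interpolation=cv2.INTER_CUBIC))
E
python3 st.py
```

```text
jaw -78.3 [366.4 576.1 245.4] F [ 0.4 -0.7  0.1] M [-0.    0.04 -0.  ] 34.175
```

View pics/top9.png

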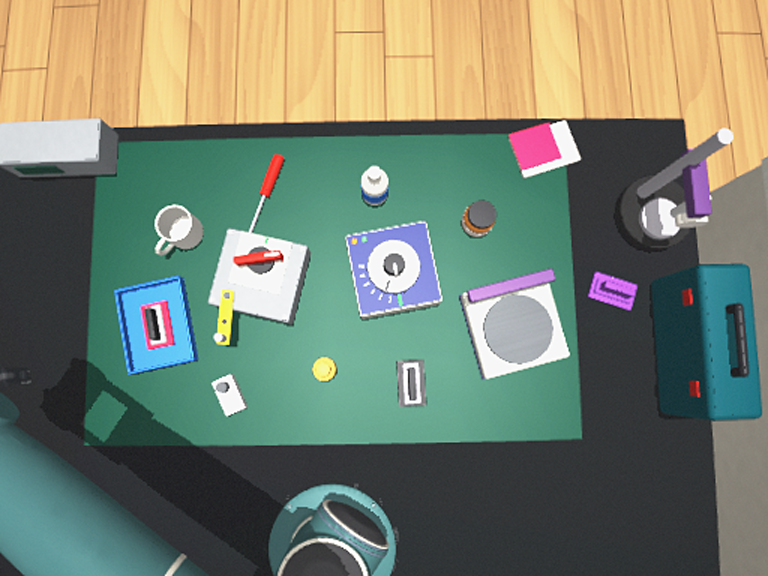

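View pics/side9.png

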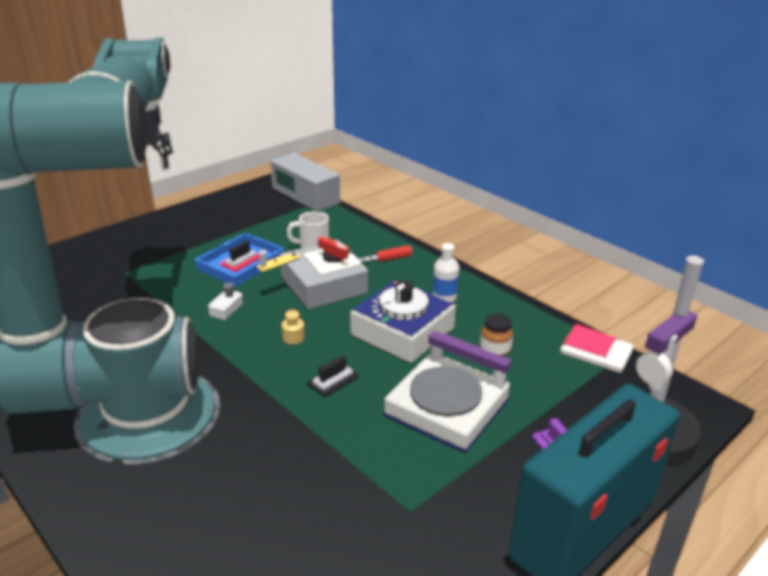

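The specimen is flat and upright in the tray at 1.5x (155,325), and everything else looks in place. I'll do one difference check on the bystanders, ring and knob, then hand in.

Run:
```python
from m import *
a=load("top0.pkl")["color"]; c=load("top9.pkl"); b=c["color"]
d=(cv2.absdiff(a,b).max(2)>60).astype(np.uint8); d[:, :60]=0; d[290:]=0
n,l,st,ce=cv2.connectedComponentsWithStats(cv2.dilate(d,np.ones((3,3))))
for i in range(1,n):
    if st[i,4]>15: print(st[i].tolist())
import line; line.meas(c)
for n,v in (("0",a),("9",b)):
    g=v[184:198,250:266].min(2); g=g.astype(float); ys,xs=np.mgrid[184:198,250:266]; w=np.clip(200-g,0,None)*(np.hypot(xs-262.5,ys-176)>11)*(np.hypot(xs-262.5,ys-176)<17); print("ring mark px",(w*xs).sum()/w.sum(),(w*ys).sum()/w.sum())
B=cv2.cvtColor(b,cv2.COLOR_BGR2HSV); H=B[...,0]; S=B[...,1]
red=win(((H<8)|(H>172))&(S>170)&(B[...,2]>120),150,160,195,185); print("handle",rectz(c,big(red)[0],120))
yel=win((b[...,2]>180)&(b[...,1]>180)&(b[...,0]<140),140,185,165,235); print("hasp",rectz(c,big(yel)[0],80))
pk=win((b[...,2]>200)&(b[...,2].astype(int)-b[...,1]>60)&(H>150),85,190,125,245); print("pad",rectz(c,big(pk)[0],15))
bot.finish_job()
```

```text
[154, 154, 36, 36, 569]
[256, 168, 6, 5, 21]
[266, 169, 5, 6, 18]
[254, 174, 13, 12, 113]
[141, 194, 43, 38, 776]
[92, 199, 26, 36, 706]
[332, 201, 28, 37, 760]
[63, 244, 8, 9, 32]
[73, 254, 46, 37, 593]
[73, 285, 5, 6, 20]
line angles by radius [184.7, 188.1, 186.2, 189.4, 188.7]
ring mark px 258.0153846153846 189.4021978021978
ring mark px 258.01931330472104 189.39699570815452
handle ((613.8, 137.2), (99.9, 22.3), -86.61)
hasp ((496.0, 215.1), (115.1, 28.4), -4.45)
pad ((486.4, 383.6), (100.6, 60.8), 11.43)
the job is handed in; nothing more can be done
```

The job is done in the order asked and handed in at about 34 s of the 72 s allowed. No verdict came back.

- **Knob:** I turned it anticlockwise in two goes, about 41° and then 5.5°. Its white line reads about 188–189° and the green mark about 189.75°, so it is within roughly 1°. Some of the line readings nearer the knob's centre came out lower, at 185–188°.
- **Silver ring:** its black mark is at the same pixel as at the start.
- **Handle:** I turned it clockwise to its stop, where the moment rose to 1.8 N m. The stripe covers the red mark. The picture put the bar about 4° past my estimate of the off position. I relied on the stop rather than on that reading.
- **Hasp:** I swung it out until it pushed back with 22 N at its stop. It now points towards the robot.
- **Specimen:** it was lifted by its grip and lowered until the floor pushed back with about 6 N, then released. It sits flat and upright at (486, 384) mm, aligned with the tray. The tray centre is at (486, 386) mm.
- **Bystanders:** comparing the first and last top pictures shows change only at the things I moved, the knob and the robot's shadow.

**Fingertip mismatch:** the fingertips reached about 20 mm less far than the description states. My first closing on the knob therefore ended on its top with about 6 N. It did no visible harm, and I went by the pictures for tip height after that.

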